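Set up the record washing bed: slide, pins and drip tins

TASK

Get the record washing bed ready: slide the brush bar by its orange grip all the way to the red end stop, then lock it by pushing every red-headed pin there is fully home, head against the blue fork, each through a fork of its own (any of them). Also lift each of the two aluminium drip tins straight up out of the steel tin it is nested in and stand it upright in a black rubber seat of the bed, one in each; leave everything else on the table where it is.

Things in the scene. Friction and masses are not known exactly. Their poses are not given: they have to be found in the camera images.
- bed: fixed washing bed, place and yaw vary: aluminium strip with four blue forks in a row (y = -108, -36, 36, 108 mm), a red end stop (y = 200 to 213 mm, 44 mm tall), a rubber seat at each front corner, and behind (centre x = 195 mm) a 304 mm platter, 36 mm high, with a translucent red record. Origin on the table, mid fork row, mid fork gap. x away from the robot, y left along the row, z up.
- brush_bar (a joint): slide of the brass brush bar in the bed, m: 0.045 = hard against the red end stop, where its lug holes line up with the fork holes; starts at 0 to 0.02 and grows towards the bed's +y. Slides stiffly (about 2.5 N), stays where left. From its middle a flat brush arm rises to 82 mm and reaches back over the record.
- knob (a point): centre of the orange grip block on the brush bar's +y end: 20 mm along the bed's x, 26 mm along y, 28 mm tall; underside 66 mm and top 94 mm above the table, on a 12 mm steel stem. Axes as the bed's. It moves along y with the bar; its underside is above the fork tops.
- seat1 (a point): centre of the floor of the round black rubber drip seat at the bed's front -y corner (x = -55, y = -188 mm on the bed), 6 mm above the table: a recess 65 mm across, its rim 6 mm thick and 8 mm high above this floor. A drip tin stands in it.
- seat2 (a point): the same point on the like seat at the bed's front +y corner (x = -55, y = 188 mm on the bed).
- tin2: the other drip tin, just like tin1; starts in nest2.
- nest2: the other fixed nest tin, just like nest1, on the robot's left (+y).
- tin1: drip tin: open round aluminium cup 58 mm in diameter, 52 mm tall, straight wall 3 mm, about 110 g. Origin: centre of its underside, z up. It starts nested in the larger steel tin of nest1 with its upper 32 mm showing.
- nest1: fixed lower tin of the nest on the robot's right (-y): steel, 71 mm across, rim 34 mm above the table, on a wooden board 100 x 100 x 8 mm. Origin on the table under its centre, z up. The drip tin stands on its floor (14 mm above the table), pinched by two brass spring tabs on its x axis; a straight upward pull of 3 to 9 N frees it.
- pin1: headed pin, about 60 g, one of up to four alike (2 to 4 are present, the rest read None): red head 26 mm long, 20 x 20 mm square; steel shank 10 mm thick, 48 mm long, last 8 mm tapering to 5 mm. Starts lying flat, shank level, pointing roughly away from the robot. Origin on the axis at the shoulder where shank meets head; x along the shank to the tip, head at x = -26 to 0 mm. Roll is free.
- fork1 (a point): fork at the bed's -y end: mouth of its hole, on the hole axis at the front face (robot side), 45 mm above the table; axes as the bed's, pins go in along +x. Hole 13 mm. Two blue plates 10 mm thick, 34 mm wide, tops 62 mm above the table, 16 mm apart, with the bar's 12 mm brass lug (same hole) between; 36 mm through in all. A seated pin has its origin here, head flat on the front plate.
- pin2: another such pin: red square head, steel shank; same sizes, origin and axes as pin1; may be absent (None).
- pin3: another such pin: red square head, steel shank; same sizes, origin and axes as pin1; may be absent (None).
- pin4: another such pin: red square head, steel shank; same sizes, origin and axes as pin1; may be absent (None).
- fork2 (a point): the same point on fork 2, counted from the bed's -y end; a fork just like fork1, 72 mm from the next.
- fork3 (a point): the same point on fork 3, counted from the bed's -y end; a fork just like fork1, 72 mm from the next.
- fork4 (a point): the same point on fork 4, counted from the bed's -y end; a fork just like fork1, 72 mm from the next.
- jar: milky glass jar, 68 mm across, 85 mm tall, a bystander. Origin under its centre.
- weight: round steel spindle weight, 72 mm across, 42 mm tall, a bystander. Origin under its centre.
- peg: wooden drying peg, 90 mm tall on a 70 mm foot, a bystander. Origin under its centre.
- handle: flat aluminium brush handle, 150 x 22 x 16 mm, lying; a bystander. Origin under its middle.
- brush_head: brush head with a brass bayonet socket, 30 x 100 mm, 42 mm tall, a bystander. Origin under its centre.
There are look-alikes about, which are no part of the job. What is shaped like the tin2 but pink or yellow is not meant.

How it is judged:
By the outcome, as a careful person would: the job done as asked, in the order asked, and still so for the second after the job is handed in, with the robot touching nothing.
Of pin1, pin2, pin3, pin4 only 2 to 4 are there at a start; the rules pass over those that are not, and their reading is None.
At some moment in a run one of pin1, pin2, pin3, pin4 may be knocked a few centimetres aside while the robot is not near it.
Once in a run the grip may slacken for a moment while it holds something.
It also fails if it takes over 210 s, if anything falls off the work surface, if the arm or the gripper's body presses on something with over 40 N, if the wrist force passes 120 N, or if a joint passes its speed limit or range.

ROBOT

A 6-joint arm with a two-finger parallel gripper is mounted at the origin on the work surface. World frame = base frame: x ahead of the robot, y to its left, z up, the work surface at z = 0. Lengths are in m, angles in rad, forces in N, time in s.
With the tool pointing down it reaches from about 0.225 to 0.875 m from the base axis. Payload 3.4 kg.
Tool frame: the origin (TCP) lies between the finger pads; the fingertips stand 11 mm ahead of it and the grasp point (between the pads) lies 8 mm behind it; z points along the fingers, y is the line along which they close (so a half turn about z gives the same grasp; the last joint's range is limited). The gripper opens to 85 mm and grips with 20 to 120 N. Pads are 22 mm wide; open, the fingers measure 114 mm over their backs; the gripper's body (76 mm by 85 mm) begins 54 mm behind the grasp point. The pads swing forward as they close: fully open they stand 13 mm farther back than shut.
Start: joints at [-1.447, 0.276, 1.505, -0, 1.361, -0.121], TCP at [0.139, -0.558, 0.217] pointing down, gripper open.
Joint ranges: [-2.89, 2.89], [-0.75, 2.08], [0.22, 2.7], [-1.18, 4.32], [0.11, 2.71], [-2.7, 2.7]. Speed limits (rad/s): [2.57, 2.57, 3.14, 3.14, 3.14, 3.14].

INTERFACE

Orientations are given as a unit quaternion [w, x, y, z].
In Python, from rig import sensors, eyes, manip gives the robot as it stands.
- The arm moves only by the tool drive_tool, never from a script. Its argument "deltas" is a list of rows, each an object with "linear": the shift along the world's x, y, z in mm, a list of three; "twist": the turn about the world's z in degrees; "claw": the opening, from 0 (shut) to 1 (fully open). In form: [{"linear": [tx, ty, tz], "twist": twist, "claw": claw}, ...]. A call has 1 to 12 rows; each row is the pose to reach, as a shift and turn from the pose commanded when the call began; what a row does not reach only later rows make up. A row lasts 1/12 s, in which the tool goes at most 41.7 mm and 7.16 degrees, less where a joint would pass 70% of its speed; a pose out of reach is approached as far as the arm can. A call with a gripper value outside its range is refused whole. The fingers move at their own pace and stop on an object; "squeeze" is the grip in N (left out, the last holds). Time passes only in rows, so rows that repeat a pose let the fingers close. It gives the time, the measured TCP pose, the force, the opening and the grip force at its end, in the units of the state.
- sensors.get_state(): the state, without advancing time (a new reading comes with each control period).
- eyes.get_image(name): name is "scene" or "top" or "wrist"; returns the picture (384x512x3 uint8, red, green, blue); there is no depth.
- eyes.camera_model(name): a dict with "intrinsics" (3x3 intrinsics, pixels), "R" (3x3) and "t" (3): a world point X has camera coordinates R X + t. Camera axes: x right, y down, z forward; pixel columns grow to the right and rows downward; lengths in m; the calibration is good to about 2 mm. A picture is of the moment at which its call begins: read the wrist's pose just before it. camera_model takes no time and is no camera call; for the wrist camera it gives the pose at the moment of the call.
- manip.sign_off(): hands the job in; it is judged then, once.
The state is a dict: "clock": time; "qpos": joint angles; "qd": joint speeds; "effort": joint torques, N m; "position": TCP position; "ee_rot": TCP orientation; "contact_force": force on the tool from outside, world axes, zero at the start; "moment": the same for the moment, N m; "width": finger opening in m; "gripper_force": force on a finger pad.
Only numpy, scipy, OpenCV 4.12 (cv2) and the standard library are available. Lean on these libraries where they do the work, as an engineer would, in place of code of your own. Each camera call takes 0.05 s, during which the arm holds its last target. There are 200 camera calls.

## Working session

There is one attempt and no reset: what is moved stays moved. The work goes in short steps, Python scripts to look and compute and a tool call to move; the robot and the scene stay as the last step left them, time stands still between calls to the robot, and variables do not carry over. Pictures are saved under pics/ and viewed, at most 14 in all, crops included, and the job is handed in when it is done.

Besides the shell and the picture viewer there is one more tool, called after "Emit:" in YAML: its name, and indented under it one key for each argument. drive_tool: Moves the arm, as the interface text tells. Its arguments: {"type":"object","properties":{"deltas":{"type":"array","items":{"type":"object","properties":{"linear":{"type":"array","items":{"type":"number"}},"twist":{"type":"number"},"claw":{"type":"number"}}}},"squeeze":{"type":"number"}},"required":["deltas"]}

```bash
ls; mkdir -p pics; cat > h.py <<'E'
import numpy as np, cv2
from rig import sensors, eyes, manip
def grab(n,f):
    m=eyes.camera_model(n); im=eyes.get_image(n); cv2.imwrite('pics/'+f+'.png',im[:,:,::-1]); np.savez('pics/'+f,im=im,K=m['intrinsics'],R=m['R'],t=m['t']); return im
def load(f):
    d=np.load('pics/'+f+'.npz'); return d
def ray(d,u,v,z):
    K,R,t=np.array(d['K']),np.array(d['R']),np.array(d['t'])
    c=-R.T@t; r=R.T@np.linalg.solve(K,[u,v,1.]); return c+r*(z-c[2])/r[2]
def proj(d,X):
    p=d['K']@(d['R']@np.array(X)+d['t']); return p[:2]/p[2]
E
python3 - <<'E'
from h import *
a=grab('scene','s0');b=grab('top','t0')
for n in('s0','t0'):
    d=load(n);print(n,d['K'][0,0],-d['R'].T@d['t'],d['R'].round(2).tolist())
im=cv2.imread('pics/t0.png');cv2.imwrite('pics/t0b.png',cv2.resize(im,(800,600),interpolation=cv2.INTER_CUBIC))
im=cv2.imread('pics/s0.png');cv2.imwrite('pics/s0b.png',cv2.resize(im,(800,600),interpolation=cv2.INTER_CUBIC))
print(sensors.get_state())
E
```

```text
pics
s0 424.6645075890355 [1.16623325 0.36239077 0.99331706] [[-0.46, 0.89, -0.0], [0.68, 0.35, -0.64], [-0.57, -0.29, -0.77]]
t0 473.25009488468135 [ 0.29771555 -0.01086597  1.43812473] [[0.02, -1.0, -0.0], [-0.99, -0.02, -0.14], [0.14, 0.01, -0.99]]
{'clock': 0.1, 'qpos': array([-1.44698354e+00,  2.76531318e-01,  1.50598246e+00, -3.37559726e-05,
        1.36068385e+00, -1.20977896e-01]), 'qd': array([-0.00206574, -0.00168326, -0.00292747,  0.00030558, -0.00044339,
        0.00244624]), 'effort': array([ 1.62896613e-03, -4.17698228e+01, -2.46405262e+01, -2.06685659e-04,
        5.84549867e-03,  6.46421199e-06]), 'position': array([ 0.13928875, -0.55738325,  0.21633606]), 'ee_rot': array([-8.02463663e-04,  9.92518285e-01,  1.22093445e-01, -1.76414320e-05]), 'contact_force': array([ 0.39914579,  0.28979087, -0.08455086]), 'moment': array([0.03213332, 0.03055041, 0.01720512]), 'gripper_force': 0.0, 'width': 0.08497057261573103}
```

View pics/t0b.png

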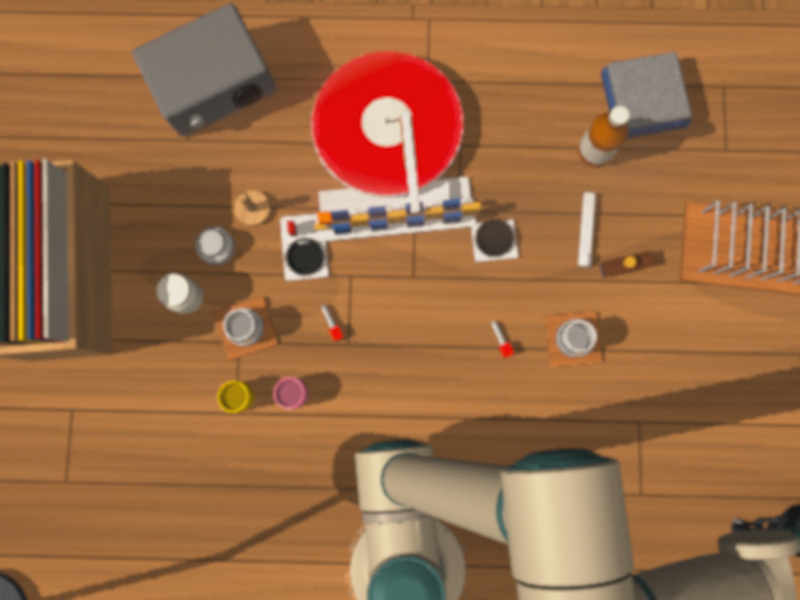

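View pics/s0b.png

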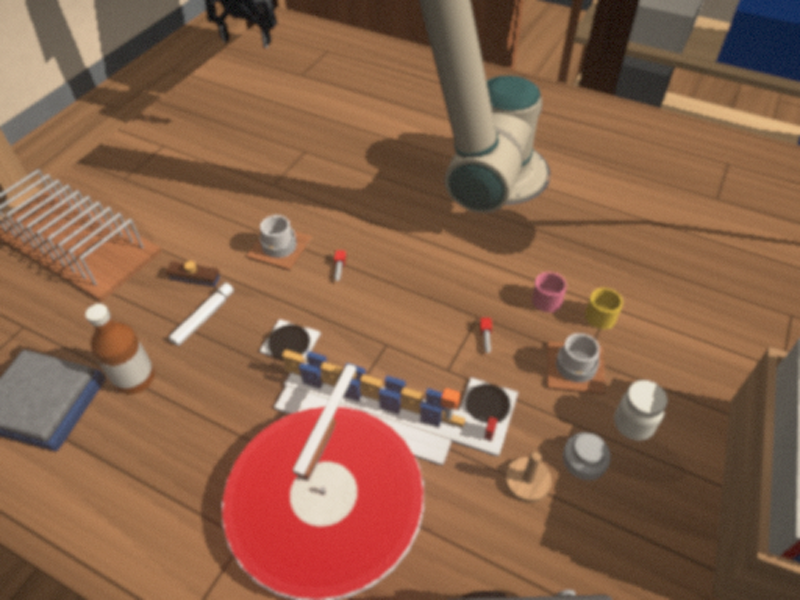

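The top view (800 px scale) shows these candidates:
- **Pins:** red-headed at (335,330) and (506,348). The red stop at (292,228), the orange grip at (324,217) and the red record are not pins.
- **Tins:** aluminium, nested at (242,325) and (577,337). The pink cup (289,392), yellow cup (234,396), jar (178,293) and steel weight (214,245) are look-alikes to avoid.
- **Seats:** (305,257) and (494,238).

The scene view agrees and shows only two pins.

```bash
python3 - <<'E'
from h import *
for n in ('t0','s0'):
    d=load(n); im=d['im']; hsv=cv2.cvtColor(im,cv2.COLOR_RGB2HSV); H,S,V=cv2.split(hsv)
    M={'red':((H<5)|(H>174))&(S>170)&(V>110),'orange':(H>=5)&(H<12)&(S>215)&(V>190),'black':(V<60),'blue':(H>100)&(H<130)&(S>70)&(V>40)}
    for k,m in M.items():
        m=m.astype(np.uint8); N,l,st,c=cv2.connectedComponentsWithStats(m)
        z={'red':.012,'orange':.08,'black':.012,'blue':.055}[k]
        for i in range(1,N):
            if 8<st[i,4]<1500: 
                p=ray(d,*c[i],z)
                if 0.1<p[0]<0.75 and abs(p[1])<.5: print(n,k,c[i].round(1),st[i,4],(p*1000).round())
d=load('t0')
for nm,u,v,z in(('nest2',242,325,.066),('nest1',577,337,.066),('peg',252,208,.05),('weight',214,245,.042),('jar',178,293,.085)):
    print(nm,(ray(d,u*.64,v*.64,z)*1000).round())
im=cv2.imread('pics/t0.png')[110:270,100:400];cv2.imwrite('pics/c0.png',cv2.resize(im,(800,427),interpolation=cv2.INTER_CUBIC))
E
```

```text
t0 red [186.4 145.4] 24 [647. 243.  12.]
t0 red [215.1 212.5] 45 [441. 146.  12.]
t0 red [323.8 223.3] 46 [ 415. -183.   12.]
t0 black [194.9 164.6] 330 [587. 214.  12.]
t0 black [312.4 159.5] 16 [ 610. -147.   12.]
t0 black [255.8 283.5] 83 [232.  18.  12.]
t0 black [365.6 291.2] 273 [ 217. -307.   12.]
t0 blue [289.1 129.5] 29 [692. -72.  55.]
t0 blue [289.4 137.7] 28 [666. -73.  55.]
t0 blue [265.3 140. ] 23 [658.  -1.  55.]
t0 blue [241.6 143. ] 40 [647.  69.  55.]
t0 blue [218.2 145.4] 48 [638. 139.  55.]
s0 red [217.4 163.2] 32 [ 407. -182.   12.]
s0 red [310.5 206.8] 44 [434. 148.  12.]
s0 red [314.2 271.1] 22 [623. 238.  12.]
s0 black [301.3 121. ] 562 [102. -26.  12.]
s0 black [319.9 255.9] 49 [574. 234.  12.]
s0 blue [202.3 228.1] 27 [663. -72.  55.]
s0 blue [198.6 235.4] 43 [688. -68.  55.]
s0 blue [252.7 244. ] 28 [646.  71.  55.]
s0 blue [226.8 244.9] 12 [679.  13.  55.]
s0 blue [249.7 251.7] 42 [670.  75.  55.]
s0 blue [277.2 251.5] 19 [638. 137.  55.]
s0 blue [276.  260.5] 35 [663. 146.  55.]
nest2 [445. 317.  66.]
nest1 [ 435. -308.   66.]
peg [674. 314.  50.]
weight [601. 385.  42.]
jar [500. 434.  85.]
```

View pics/c0.png

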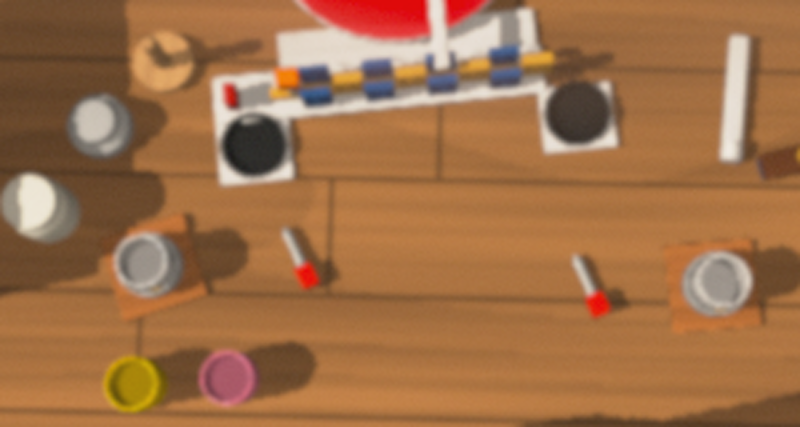

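The crop confirms both pins and both aluminium tins on their wooden boards. The pink and yellow cups stand apart. Moving to look closer.

Emit:
drive_tool:
  deltas:
    - {"linear": [260, 320, 100], "twist": -10, "claw": 1}
    - {"linear": [260, 320, 100], "twist": -10, "claw": 1}
    - {"linear": [260, 320, 100], "twist": -10, "claw": 1}
    - {"linear": [260, 320, 100], "twist": -10, "claw": 1}
    - {"linear": [260, 320, 100], "twist": -10, "claw": 1}
    - {"linear": [260, 320, 100], "twist": -10, "claw": 1}
    - {"linear": [260, 320, 100], "twist": -10, "claw": 1}
    - {"linear": [260, 320, 100], "twist": -10, "claw": 1}
    - {"linear": [260, 320, 100], "twist": -10, "claw": 1}
    - {"linear": [260, 320, 100], "twist": -10, "claw": 1}
    - {"linear": [260, 320, 100], "twist": -10, "claw": 1}
    - {"linear": [260, 320, 100], "twist": -10, "claw": 1}

```text
clock: 1.1
position: [0.4008, -0.236, 0.3176]
ee_rot: [0.0, 0.999, 0.038, 0.001]
contact_force: [-0.7, -0.7, -0.6]
width: 0.0855
gripper_force: 0.0
```

```bash
python3 - <<'E'
from h import *
s=sensors.get_state();im=grab('wrist','w1');d=load('w1')
print(s['clock'],s['position'],s['ee_rot'],-d['R'].T@d['t'],d['R'].round(2).tolist(),d['K'][0,0])
im=cv2.imread('pics/w1.png');cv2.imwrite('pics/w1b.png',cv2.resize(im,(800,600)))
E
```

```text
1.1 [ 0.40076622 -0.23600273  0.31763854] [2.71216392e-04 9.99291254e-01 3.76376418e-02 5.69033121e-04] [ 0.48231937 -0.2314813   0.47501939] [[0.08, -1.0, 0.0], [-0.94, -0.07, 0.32], [-0.32, -0.02, -0.95]] 268.61508636040105
```

View pics/w1b.png

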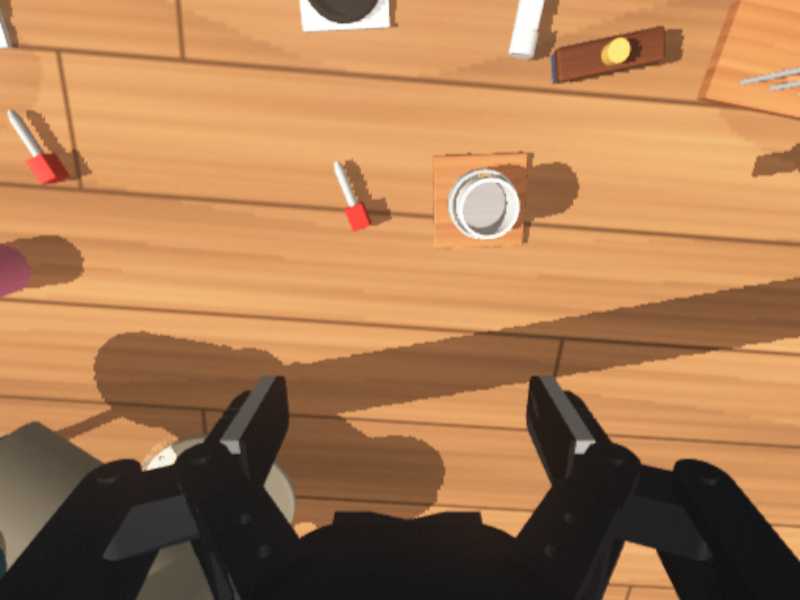

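The wrist view shows one pin at (352,195), nest1 with its tin at (485,203), the second pin at (35,145), and no further pins on this side. Next is a bed overview.

Emit:
drive_tool:
  deltas:
    - {"linear": [180, 330, 10], "twist": 0, "claw": 1}
    - {"linear": [180, 330, 10], "twist": 0, "claw": 1}
    - {"linear": [180, 330, 10], "twist": 0, "claw": 1}
    - {"linear": [180, 330, 10], "twist": 0, "claw": 1}
    - {"linear": [180, 330, 10], "twist": 0, "claw": 1}
    - {"linear": [180, 330, 10], "twist": 0, "claw": 1}
    - {"linear": [180, 330, 10], "twist": 0, "claw": 1}
    - {"linear": [180, 330, 10], "twist": 0, "claw": 1}
    - {"linear": [180, 330, 10], "twist": 0, "claw": 1}
    - {"linear": [180, 330, 10], "twist": 0, "claw": 1}
    - {"linear": [180, 330, 10], "twist": 0, "claw": 1}
    - {"linear": [180, 330, 10], "twist": 0, "claw": 1}

```text
clock: 2.15
position: [0.579, 0.0899, 0.326]
ee_rot: [0.001, 0.999, 0.034, -0.001]
contact_force: [-0.4, -0.2, -0.1]
width: 0.0854
gripper_force: 0.0
```

```bash
python3 - <<'E'
from h import *
s=sensors.get_state();im=grab('wrist','w2');d=load('w2')
print(s['clock'],s['position'],s['ee_rot'],-d['R'].T@d['t'])
im=cv2.imread('pics/w2.png');cv2.imwrite('pics/w2b.png',cv2.resize(im,(800,600)))
E
```

```text
2.15 [0.57900874 0.08992018 0.32597353] [ 8.77566841e-04  9.99411573e-01  3.42626776e-02 -1.34429452e-03] [0.66118703 0.09408867 0.4830449 ]
```

View pics/w2b.png

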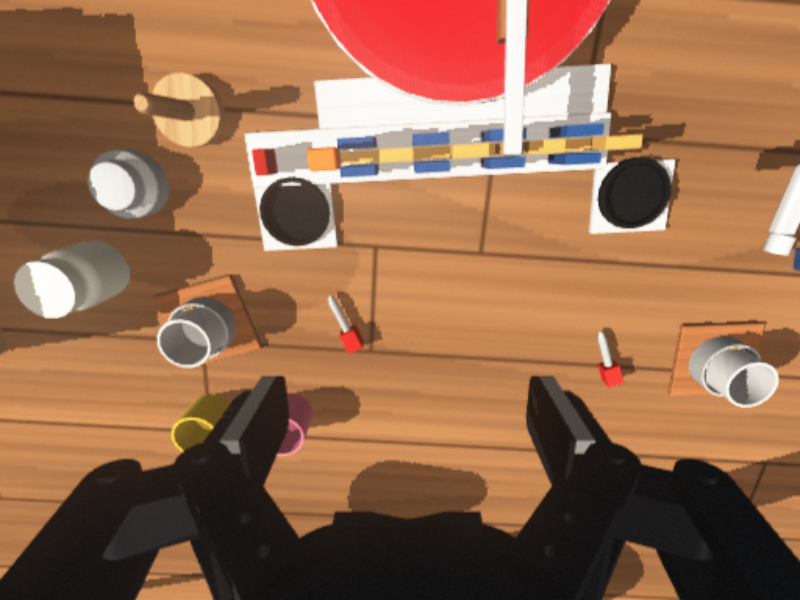

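The overview shows the four blue forks from (357,170) to (577,157). The grip is at (323,158), the stop at (263,160), and the seats at (295,210) and (635,192). The pins are at (347,325) and (607,358). The nests are at (200,330) and (735,372).

```bash
cat >> h.py <<'E'
def blobs(m,lo,hi=1e9):
    N,l,st,c=cv2.connectedComponentsWithStats(m.astype(np.uint8)); return [(c[i],st[i],l==i) for i in range(1,N) if lo<st[i,4]<hi]
def hsv(im): return cv2.split(cv2.cvtColor(im,cv2.COLOR_RGB2HSV))
E
python3 - <<'E'
from h import *
d=load('w2');H,S,V=hsv(d['im'])
bl=blobs((H>100)&(H<130)&(S>110)&(V>50),40)
P=[]
for c,s,m in bl:
    p=ray(d,*c,.062)*1000;print('blue',c.round(1),s[2:],p.round(1))
    if c[1]<180 and 130<c[0]<400: P.append(p)
for c,s,m in blobs(V<50,300,3000): print('dark',c.round(1),s[2:],(ray(d,*c,.012)*1000).round(1))
for c,s,m in blobs((H<5)|(H>174)&(S>150)&(V>100),30,700): print('red',c.round(1),s[2:],(ray(d,*c,.02)*1000).round(1))
for c,s,m in blobs((H>6)&(H<15)&(S>200)&(V>180),30,700): print('orange',c.round(1),s[2:],(ray(d,*c,.094)*1000).round(1))
for n in('w1','w2'):
    d=load(n);H,S,V=hsv(d['im'])
    m=((H<5)|(H>174))&(S>150)&(V>100)
    for c,s,mm in blobs(m,60,700):
        if c[1]<90 and n=='w2':continue
        # shank: bright gray pixels near head
        yy,xx=np.nonzero((S<60)&(V>120)); k=np.hypot(xx-c[0],yy-c[1])<42; xx,yy=xx[k],yy[k]
        g=np.array([ray(d,u,v,.010)[:2] for u,v in zip(xx,yy)])*1000; h=ray(d,*c,.016)*1000
        if len(g)<10: continue
        vx,vy,x0,y0=cv2.fitLine(g.astype(np.float32),cv2.DIST_HUBER,0,.01,.01).ravel()
        if vx<0:vx,vy=-vx,-vy
        pr=g@[vx,vy];print(n,'pin head',c.round(),h.round(1),'yaw',np.degrees(np.arctan2(vy,vx)).round(1),'shank c',x0.round(1),y0.round(1),'tip',[(vx*(pr.max())+(-vy)*(-vy*x0+vx*y0)).round(1),(vy*pr.max()+vx*(-vy*x0+vx*y0)).round(1)],'len',np.ptp(pr).round(),len(g))
P=np.array(P)[:,:2]; P=P[np.argsort(P[:,1])]
print(P.round(1))
E
```

```text
blue [371.9  82.9] [ 28   8 177] [691.1 -68.1  62. ]
blue [316.8  85.9] [11  7 56] [681.4  11.8  62. ]
blue [275.4  88.2] [ 22   7 128] [674.1  72.1  62. ]
blue [225.9  89.2] [22  4 49] [667.7 144.5  62. ]
blue [368.7 101. ] [ 34   7 192] [665.8 -68.4  62. ]
blue [322.2 103.6] [ 27   7 153] [6.573e+02 2.000e-01 6.200e+01]
blue [275.8 106.4] [ 22   7 121] [648.7  69.2  62. ]
blue [228.8 109.2] [ 22   7 116] [639.8 139.4  62. ]
blue [509.9 165.5] [ 4 13 41] [ 583.6 -315.4   62. ]
dark [405.5 122.9] [  46   45 1580] [ 635.4 -157.7   12. ]
red [168.1 103.6] [ 16  17 189] [639.7 243.8  20. ]
red [224.6 217.2] [ 15  17 161] [440.8 145.9  20. ]
red [390.7 239.3] [ 16  17 169] [ 415.6 -178.4   20. ]
red [443.8 304.8] [20 15 52] [ 266.6 -327.7   20. ]
red [408.3 312.4] [17 23 96] [ 241.3 -256.8   20. ]
red [423.9 314.7] [20 19 74] [ 237.5 -292.3   20. ]
red [391.5 319.6] [10 15 43] [ 219.4 -225.    20. ]
red [ 99.1 326.5] [16 15 78] [157.4 415.3  20. ]
red [116.  334.6] [15 21 92] [136.4 380.6  20. ]
red [392.3 339.5] [14 20 48] [ 163.4 -239.7   20. ]
red [371.3 342.8] [19 19 79] [ 150.6 -194
[... 980 characters left out ...]
.6 -183.    16. ] yaw 24.6 shank c 445.9 -166.9 tip [np.float64(467.0), np.float64(-157.3)] len 47.0 152
w2 pin head [167. 104.] [638.9 246.8  16. ] yaw -44.9 shank c 643.6 221.9 tip [np.float64(676.4), np.float64(189.2)] len 120.0 1304
w2 pin head [225. 217.] [438.5 146.4  16. ] yaw 26.4 shank c 469.2 163.4 tip [np.float64(490.7), np.float64(174.1)] len 48.0 106
w2 pin head [391. 239.] [ 413.2 -180.9   16. ] yaw 24.7 shank c 443.8 -168.7 tip [np.float64(466.4), np.float64(-158.3)] len 50.0 108
[[ 6.658e+02 -6.840e+01]
 [ 6.911e+02 -6.810e+01]
 [ 6.573e+02  2.000e-01]
 [ 6.814e+02  1.180e+01]
 [ 6.487e+02  6.920e+01]
 [ 6.741e+02  7.210e+01]
 [ 6.398e+02  1.394e+02]
 [ 6.677e+02  1.445e+02]]
```

```bash
python3 - <<'E'
from h import *
d=load('w2');H,S,V=hsv(d['im'])
print(d['im'][101,207],H[101,207],S[101,207],V[101,207])
c=[b for b in blobs((abs(H.astype(int)-H[101,207])<=3)&(S>200)&(V>150),40) if abs(b[0][0]-207)<15 and abs(b[0][1]-101)<15]
for b in c:
    p=ray(d,*b[0],.094)*1000; print(b[0],b[1],p)
    y=np.radians(7.1);R=np.array([[np.cos(y),-np.sin(y)],[np.sin(y),np.cos(y)]]);print(R.T@(p[:2]-[666.2,35]))
print(sensors.get_state()['position'])
E
```

```text
[254 170  87] 15 168 254
[0.57884004 0.08964842 0.32645881]
```

```bash
python3 - <<'E'
from h import *
d=load('w2');H,S,V=hsv(d['im'])
y=np.radians(7.1);R=np.array([[np.cos(y),-np.sin(y)],[np.sin(y),np.cos(y)]])
print([tuple(map(int,(H[r,207],S[r,207],V[r,207]))) for r in range(92,114,2)])
m=(H>=9)&(H<=17)&(S>175)&(V>200); m[:92]=0;m[114:]=0;m[:,:190]=0;m[:,225:]=0
yy,xx=np.nonzero(m);print(len(xx),xx.min(),xx.max(),yy.min(),yy.max())
p=ray(d,(xx.min()+xx.max())/2,(yy.min()+yy.max())/2,.090)*1000;print(p,R.T@(p[:2]-[666.2,35]))
E
```

```text
[(20, 6, 251), (12, 73, 240), (14, 170, 253), (15, 168, 254), (15, 167, 254), (15, 171, 254), (15, 171, 254), (15, 171, 254), (13, 177, 251), (17, 7, 252), (17, 7, 252)]
24 198 214 95 108
[649.32628108 168.41570375  90.        ] [ -0.25395219 134.47828043]
```

Emit:
drive_tool:
  deltas:
    - {"linear": [71, 78, -120], "twist": 3, "claw": 1}
    - {"linear": [71, 78, -120], "twist": 3, "claw": 1}
    - {"linear": [71, 78, -120], "twist": 3, "claw": 1}
    - {"linear": [71, 78, -120], "twist": 3, "claw": 1}
    - {"linear": [71, 78, -155], "twist": 3, "claw": 1}
    - {"linear": [71, 78, -185], "twist": 3, "claw": 1}
    - {"linear": [71, 78, -210], "twist": 3, "claw": 1}
    - {"linear": [71, 78, -230], "twist": 3, "claw": 1}
    - {"linear": [71, 78, -244], "twist": 3, "claw": 1}
    - {"linear": [71, 78, -244], "twist": 3, "claw": 1}

```text
clock: 3.03
position: [0.6475, 0.1668, 0.0797]
ee_rot: [0.001, 0.998, 0.06, -0.004]
contact_force: [-1.5, -0.4, -1.3]
width: 0.0853
gripper_force: 0.0
```

Emit:
drive_tool:
  deltas:
    - {"linear": [0, 0, 0], "twist": 0, "claw": 0.2}
    - {"linear": [0, 0, 0], "twist": 0, "claw": 0.2}
    - {"linear": [0, 0, 0], "twist": 0, "claw": 0.2}
    - {"linear": [0, 0, 0], "twist": 0, "claw": 0.2}
    - {"linear": [0, 0, 0], "twist": 0, "claw": 0.2}
    - {"linear": [0, 0, 0], "twist": 0, "claw": 0.2}
  squeeze: 40

```text
clock: 3.53
position: [0.6507, 0.1702, 0.0839]
ee_rot: [-0.0, 0.998, 0.061, 0.001]
contact_force: [0.4, 0.2, -0.1]
width: 0.0175
gripper_force: 0.0
```

```bash
python3 - <<'E'
from h import *
s=sensors.get_state();print(s)
grab('wrist','w3');im=cv2.imread('pics/w3.png');cv2.imwrite('pics/w3b.png',cv2.resize(im,(800,600)))
E
```

```text
{'clock': 3.5333, 'qpos': array([ 1.52544379e-01,  5.08994922e-01,  1.47396899e+00, -1.07114878e-04,
        1.15738531e+00,  1.60062897e+00]), 'qd': array([ 0.00315174,  0.00404947,  0.0053839 ,  0.00061633, -0.00014443,
       -0.00013059]), 'effort': array([-1.13488713e-01, -5.29208779e+01, -2.23653138e+01, -8.19857087e-03,
       -1.01516006e-02, -3.77261085e-04]), 'position': array([0.65065426, 0.17020854, 0.08394331]), 'ee_rot': array([-7.76003747e-06,  9.98116807e-01,  6.13388143e-02,  6.23603539e-04]), 'contact_force': array([ 0.35941139,  0.16305686, -0.09229151]), 'moment': array([-0.00263411, -0.01683454, -0.05735219]), 'gripper_force': 0.0, 'width': 0.0174578405928188}
```

View pics/w3b.png

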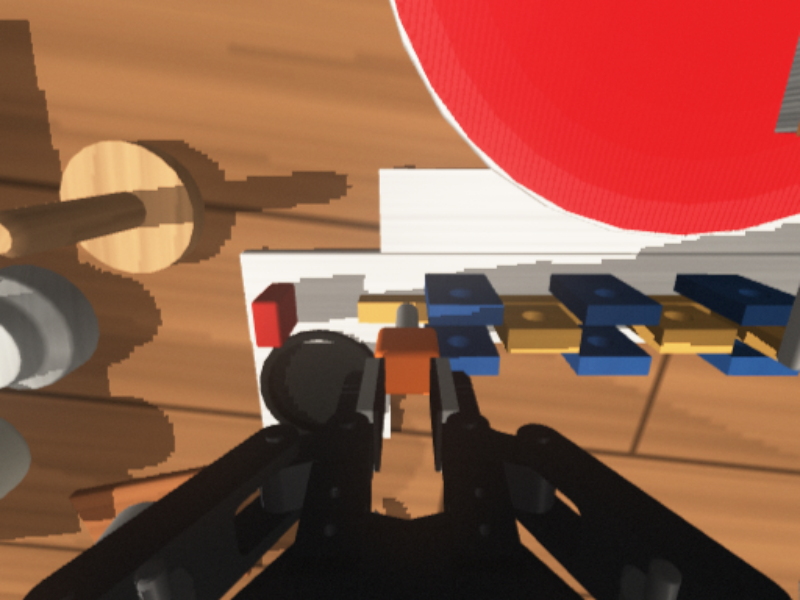

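The grip at (407,360) shows in front of the closed fingers, so they missed it. Computing its true place.

```bash
python3 - <<'E'
from h import *
d=load('w3')
print('cam',-d['R'].T@d['t'])
for n,u,v,z in(('knob top far L',378,328,.094),('knob top far R',437,328,.094),('knob top near L',385,357,.094),('near R',430,357,.094),('bottom nearL',385,393,.066),('f4 tl',425,275,.062),('f4 tr',500,275,.062),('f4 front tl?',425,325,.062),('f4 front tr',498,325,.062),('f4 front bl',440,355,.062),('tips',370,380,.073)):
    print(n,(ray(d,u/1.5625,v/1.5625,z)*1000).round(1))
for X in ((.65,.168,.094),(.65,.168,.066),(.65,.17,.073)): print(X,proj(d,X)*1.5625)
E
```

```text
cam [0.73181391 0.17851197 0.24134513]
knob top far L [667.6 181.6  94. ]
knob top far R [670.4 159.3  94. ]
knob top near L [655.7 177.7  94. ]
near R [657.9 160.2  94. ]
bottom nearL [622.2 175.5  66. ]
f4 tl [681.6 164.1  62. ]
f4 tr [685.7 131.1  62. ]
f4 front tl? [657.8 160.9  62. ]
f4 front tr [661.9 127.3  62. ]
f4 front bl [643.4 151.7  62. ]
tips [632.5 183.1  73. ]
(0.65, 0.168, 0.094) [407.7443824  372.59762781]
(0.65, 0.168, 0.066) [407.59890399 342.25622727]
(0.65, 0.17, 0.073) [403.14759731 348.52857554]
```

Emit:
drive_tool:
  deltas:
    - {"linear": [0, -1, 0], "twist": 0, "claw": 0.5}
    - {"linear": [0, -1, 0], "twist": 0, "claw": 0.5}
    - {"linear": [0, -1, 0], "twist": 0, "claw": 0.5}
    - {"linear": [0, -1, -5], "twist": 0, "claw": 0.5}
    - {"linear": [0, -1, -9], "twist": 0, "claw": 0.5}
    - {"linear": [0, -1, -9], "twist": 0, "claw": 0.5}
    - {"linear": [0, -1, -9], "twist": 0, "claw": 0.2}
    - {"linear": [0, -1, -9], "twist": 0, "claw": 0.2}
    - {"linear": [0, -1, -9], "twist": 0, "claw": 0.2}
    - {"linear": [0, -1, -9], "twist": 0, "claw": 0.2}
    - {"linear": [0, -1, -9], "twist": 0, "claw": 0.2}

```text
clock: 4.5
position: [0.65, 0.1693, 0.0739]
ee_rot: [-0.0, 0.998, 0.061, -0.0]
contact_force: [-0.6, 1.1, -0.8]
width: 0.0247
gripper_force: 39.8
```

Emit:
drive_tool:
  deltas:
    - {"linear": [-0.5, 4, 0], "twist": 0, "claw": 0.2}
    - {"linear": [-1, 9, 0], "twist": 0, "claw": 0.2}
    - {"linear": [-1.8, 14, 0], "twist": 0, "claw": 0.2}
    - {"linear": [-2.4, 19, 0], "twist": 0, "claw": 0.2}
    - {"linear": [-3, 24, 0], "twist": 0, "claw": 0.2}
    - {"linear": [-3.6, 29, 0], "twist": 0, "claw": 0.2}
    - {"linear": [-3.6, 29, 0], "twist": 0, "claw": 0.2}
    - {"linear": [-3.6, 29, 0], "twist": 0, "claw": 0.2}

```text
clock: 5.17
position: [0.6463, 0.1999, 0.074]
ee_rot: [-0.001, 0.998, 0.061, -0.0]
contact_force: [-1.8, 1.7, -1.9]
width: 0.0244
gripper_force: 39.7
```

```bash
python3 - <<'E'
from h import *
s=sensors.get_state();print(s['position'],s['contact_force'],s['width'],s['gripper_force'])
grab('wrist','w4');im=cv2.imread('pics/w4.png');cv2.imwrite('pics/w4b.png',cv2.resize(im,(800,600)))
E
```

```text
[0.64634767 0.19986324 0.07395028] [-1.82836872  1.70717668 -1.91186558] 0.02443623777319327 39.66899335384369
```

View pics/w4b.png

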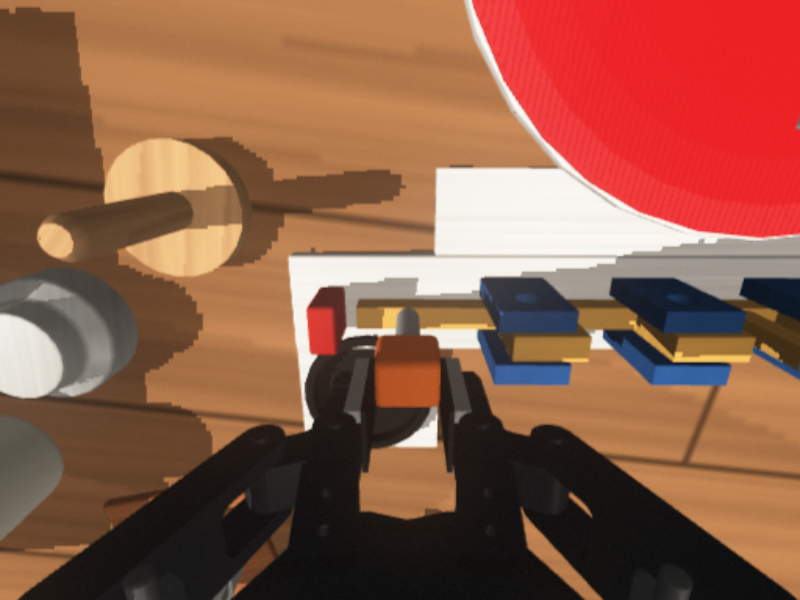

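The brass bar end at (357,312) is still a few mm short of the red stop at (345,320). Pushing on.

Emit:
drive_tool:
  deltas:
    - {"linear": [-0.4, 3, 0], "twist": 0, "claw": 0.2}
    - {"linear": [-0.6, 5, 0], "twist": 0, "claw": 0.2}
    - {"linear": [-0.9, 7, 0], "twist": 0, "claw": 0.2}
    - {"linear": [-1.1, 9, 0], "twist": 0, "claw": 0.2}
    - {"linear": [-1.2, 10, 0], "twist": 0, "claw": 0.2}
    - {"linear": [-1.2, 10, 0], "twist": 0, "claw": 0.2}
    - {"linear": [-1.2, 10, 0], "twist": 0, "claw": 0.2}

```text
clock: 5.8
position: [0.6454, 0.2071, 0.074]
ee_rot: [0.001, 0.998, 0.061, -0.0]
contact_force: [-0.9, -4.6, -2.4]
width: 0.0244
gripper_force: 39.7
```

Emit:
drive_tool:
  deltas:
    - {"linear": [-0.3, 3, 0], "twist": 0, "claw": 0.2}
    - {"linear": [-0.8, 6, 0], "twist": 0, "claw": 0.2}
    - {"linear": [-0.8, 6, 0], "twist": 0, "claw": 0.2}
    - {"linear": [-0.8, 6, 0], "twist": 0, "claw": 0.2}

```text
clock: 6.13
position: [0.6454, 0.2072, 0.0739]
ee_rot: [0.006, 0.998, 0.062, -0.0]
contact_force: [1.4, -17.7, -2.5]
width: 0.0243
gripper_force: 39.9
```

Emit:
drive_tool:
  deltas:
    - {"linear": [0.5, -4, 0], "twist": 0, "claw": 0.2}
    - {"linear": [1, -8, 0], "twist": 0, "claw": 0.2}
    - {"linear": [1, -8, 0], "twist": 0, "claw": 0.2}
    - {"linear": [1, -8, 0], "twist": 0, "claw": 0.45}
    - {"linear": [1, -8, 0], "twist": 0, "claw": 0.45}
    - {"linear": [1, -8, 0], "twist": 0, "claw": 0.45}
    - {"linear": [1, -8, 0], "twist": 0, "claw": 0.45}
    - {"linear": [1, -8, 20], "twist": 0, "claw": 0.45}
    - {"linear": [1, -8, 40], "twist": 0, "claw": 0.45}
    - {"linear": [1, -8, 80], "twist": 0, "claw": 0.45}
    - {"linear": [1, -8, 80], "twist": 0, "claw": 0.45}

```text
clock: 7.05
position: [0.6504, 0.2076, 0.1625]
ee_rot: [-0.001, 0.998, 0.062, 0.007]
contact_force: [1.3, -0.1, 1.6]
width: 0.0384
gripper_force: 0.0
```

```bash
python3 - <<'E'
from h import *
s=sensors.get_state();print(s['clock'],s['position'],s['contact_force'],s['width'],s['gripper_force'])
d=load('w4')
for z in (.063,.07,.075,.08,.085,.09,.095): print(z,proj(d,[.657,.2125,z])*1.5625,proj(d,[.635,.2125,z])*1.5625)
print('knob top corner +x', proj(d,[.657,.2125,.094])*1.5625)
b=grab('wrist','w5')
E
```

```text
7.05 [0.65042344 0.20758957 0.16245085] [ 1.25545046 -0.10956801  1.64011477] 0.038426855231414786 0.0
0.063 [376.91069834 321.58637749] [372.01951177 366.54847514]
0.07 [375.74458133 328.01936405] [370.72016447 374.37114894]
0.075 [374.85605977 332.92097106] [369.73257537 380.3168937 ]
0.08 [373.91671714 338.10293691] [368.6907921  386.58891256]
0.085 [372.92206484 343.59002344] [367.59022791 393.21481975]
0.09 [371.86706962 349.40999693] [366.42576348 400.22543611]
0.095 [370.74606844 355.59409809] [365.1916672  407.65526852]
knob top corner +x [370.97584464 354.32651756]
```

Emit:
drive_tool:
  deltas:
    - {"linear": [-60, -20, 0], "twist": 5, "claw": 0.6}
    - {"linear": [-214, -60, 0], "twist": 19, "claw": 0.6}
    - {"linear": [-214, -60, 0], "twist": 19, "claw": 0.6}
    - {"linear": [-214, -60, -30], "twist": 19, "claw": 0.6}
    - {"linear": [-214, -60, -30], "twist": 19, "claw": 0.6}
    - {"linear": [-214, -60, -30], "twist": 19, "claw": 0.6}
    - {"linear": [-214, -60, -30], "twist": 19, "claw": 0.6}
    - {"linear": [-214, -60, -30], "twist": 19, "claw": 0.6}

```text
clock: 7.77
position: [0.4311, 0.1462, 0.1241]
ee_rot: [-0.0, 0.974, 0.225, 0.0]
contact_force: [0.8, -0.2, 0.1]
width: 0.0511
gripper_force: 0.0
```

```bash
cat >> h.py <<'E'
def pins(n,ws=45):
    d=load(n);H,S,V=hsv(d['im']);m=((H<5)|(H>174))&(S>150)&(V>90)
    for c,s,mm in blobs(m,60,4000):
        p=ray(d,*c,.016)
        if not(.3<p[0]<.56): continue
        yy,xx=np.nonzero((S<70)&(V>110)); g=np.array([ray(d,u,v,.008)[:2] for u,v in zip(xx,yy)]); h=p[:2]
        w=g-h; k=(np.hypot(w[:,0],w[:,1])<.062)&(w[:,0]>0.012)&(abs(w[:,1]-.47*w[:,0])<.02); g=g[k]*1000
        yy,xx=np.nonzero(mm); r=cv2.minAreaRect(np.array([ray(d,u,v,.018)[:2]*1000 for u,v in zip(xx,yy)],np.float32))
        print(n,'head',(p*1000).round(1),'area',s[4],'rect',np.round(r[0],1),np.round(r[1],1),round(r[2],1))
        if len(g)>10:
            vx,vy,x0,y0=cv2.fitLine(g.astype(np.float32),cv2.DIST_HUBER,0,.01,.01).ravel()
            if vx<0:vx,vy=-vx,-vy
            pr=(g-[x0,y0])@[vx,vy];e=np.array([x0,y0])+pr.max()*np.array([vx,vy]);print('  yaw',np.degrees(np.arctan2(vy,vx)).round(1),'c',x0.round(1),y0.round(1),'tip',e.round(1),'len',np.ptp(pr).round(1),len(g),'headctr',(e-61*np.array([vx,vy])).round(1))
E
python3 - <<'E'
from h import *
s=sensors.get_state();print(s['clock'],s['position'],s['ee_rot'])
grab('wrist','w6');pins('w6');im=cv2.imread('pics/w6.png');cv2.imwrite('pics/w6b.png',cv2.resize(im,(640,480)))
E
```

```text
7.7667 [0.43113    0.14616953 0.12414845] [-7.18217319e-06  9.74308135e-01  2.25218754e-01  4.13372416e-04]
w6 head [438.1 147.1  16. ] area 502 rect [439.1 147.2] [28.5 19.6] 26.0
  yaw 27.8 c 471.5 164.0 tip [492.3 174.9] len 48.2 436 headctr [438.3 146.5]
w6 head [ 413.  -176.9   16. ] area 607 rect [ 414.8 -173.9] [38.7 38.3] 25.2
  yaw 28.2 c 446.3 -170.6 tip [ 467.9 -159. ] len 50.7 370 headctr [ 414.2 -187.8]
```

View pics/w6b.png

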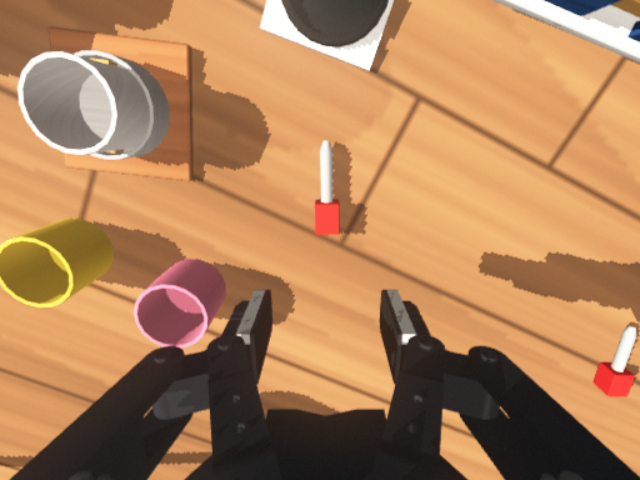

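The pin's head is at (327,217) between the open fingers, with the shank pointing up the image, so the grip is aligned. Nest2's brass tabs show at (100,62) and (108,152).

Emit:
drive_tool:
  deltas:
    - {"linear": [7, 1, -30], "twist": 0, "claw": 0.6}
    - {"linear": [7, 1, -60], "twist": 0, "claw": 0.6}
    - {"linear": [7, 1, -85], "twist": 0, "claw": 0.6}
    - {"linear": [7, 1, -98], "twist": 0, "claw": 0.6}
    - {"linear": [7, 1, -105], "twist": 0, "claw": 0.6}
    - {"linear": [7, 1, -108], "twist": 0, "claw": 0.6}
    - {"linear": [7, 1, -108], "twist": 0, "claw": 0.6}

```text
clock: 8.4
position: [0.4402, 0.1474, 0.016]
ee_rot: [0.0, 0.974, 0.225, 0.0]
contact_force: [-0.4, 0.7, -0.3]
width: 0.051
gripper_force: 0.0
```

```bash
python3 - <<'E'
from h import *
s=sensors.get_state();print(s['clock'],s['position'],s['contact_force'])
grab('wrist','w7');im=cv2.imread('pics/w7.png');cv2.imwrite('pics/w7b.png',cv2.resize(im,(640,480)))
E
```

```text
8.4 [0.44016386 0.14742293 0.01595252] [-0.37336837  0.67234859 -0.31464096]
```

View pics/w7b.png

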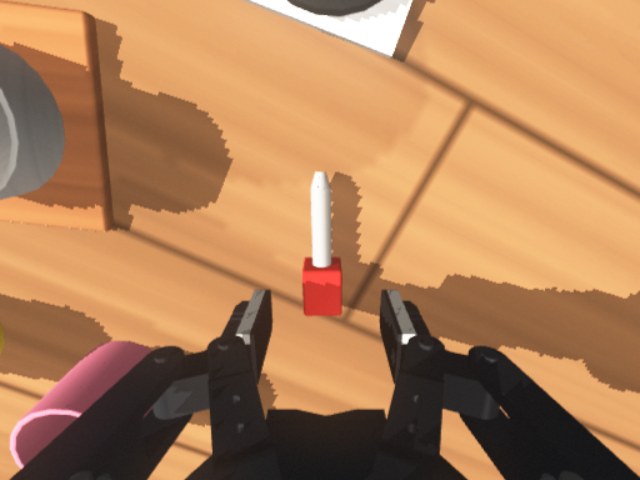

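Emit:
drive_tool:
  deltas:
    - {"linear": [-2, 0, -3], "twist": 0, "claw": 0.45}
    - {"linear": [-2, 0, -5], "twist": 0, "claw": 0.45}
    - {"linear": [-2, 0, -7], "twist": 0, "claw": 0.45}
    - {"linear": [-2, 0, -7], "twist": 0, "claw": 0.45}

```text
clock: 8.78
position: [0.4367, 0.1471, 0.0092]
ee_rot: [0.0, 0.974, 0.225, 0.0]
contact_force: [0.3, 0.3, 0.4]
width: 0.0387
gripper_force: 0.0
```

Emit:
drive_tool:
  deltas:
    - {"linear": [0, 0, 0], "twist": 0, "claw": 0.1}
    - {"linear": [0, 0, 0], "twist": 0, "claw": 0.1}
    - {"linear": [0, 0, 0], "twist": 0, "claw": 0.1}
    - {"linear": [0, 0, 0], "twist": 0, "claw": 0.1}
    - {"linear": [0, 0, 0], "twist": 0, "claw": 0.1}
  squeeze: 60

```text
clock: 9.2
position: [0.4368, 0.1471, 0.0092]
ee_rot: [0.0, 0.974, 0.225, 0.0]
contact_force: [-0.2, -0.3, -0.2]
width: 0.0084
gripper_force: 0.0
```

Emit:
drive_tool:
  deltas:
    - {"linear": [0, 0, 3], "twist": 0, "claw": 0.45}
    - {"linear": [0, 0, 3], "twist": 0, "claw": 0.45}
    - {"linear": [0, 0, 0], "twist": 0, "claw": 0.45}
    - {"linear": [0, 0, -3], "twist": 0, "claw": 0.45}
    - {"linear": [0, 0, -5], "twist": 0, "claw": 0.45}
    - {"linear": [0, 0, -7], "twist": 0, "claw": 0.45}
    - {"linear": [0, 0, -9], "twist": 0, "claw": 0.45}
    - {"linear": [0, 0, -9], "twist": 0, "claw": 0.45}

```text
clock: 9.87
position: [0.4364, 0.147, -0.0004]
ee_rot: [0.0, 0.974, 0.225, -0.001]
contact_force: [0.7, -0.3, -0.8]
width: 0.0383
gripper_force: 0.0
```

```bash
python3 - <<'E'
from h import *
s=sensors.get_state();print(s['clock'],s['position'],s['contact_force'],s['width'])
grab('wrist','w8');pins('w8');im=cv2.imread('pics/w8.png');cv2.imwrite('pics/w8b.png',cv2.resize(im,(640,480)))
E
```

```text
9.8667 [ 4.36352773e-01  1.46990079e-01 -4.17024083e-04] [ 0.71810882 -0.34308214 -0.83866236] 0.03825380452830911
w8 head [438.8 147.3  16. ] area 1559 rect [440.5 148.3] [33.  19.6] 27.0
  yaw 28.3 c 471.8 163.9 tip [491.6 174.6] len 48.2 1282 headctr [437.8 145.7]
```

View pics/w8b.png

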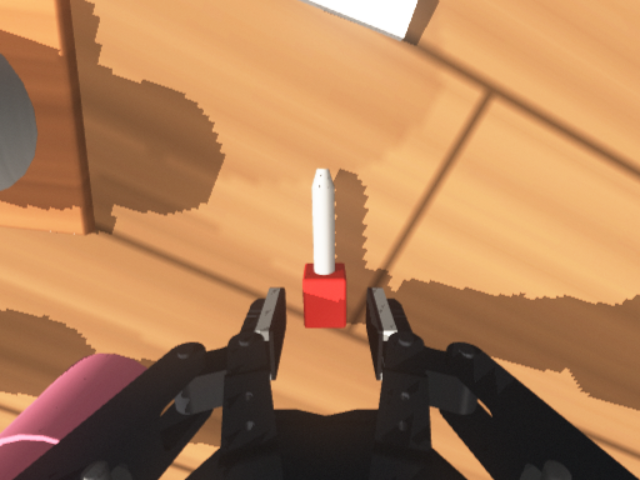

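Emit:
drive_tool:
  deltas:
    - {"linear": [1, 0, -2], "twist": 0, "claw": 0.45}
    - {"linear": [1, 0, -4], "twist": 0, "claw": 0.45}
    - {"linear": [1, 0, -5], "twist": 0, "claw": 0.45}
    - {"linear": [1, 0, -5], "twist": 0, "claw": 0.1}
    - {"linear": [1, 0, -5], "twist": 0, "claw": 0.1}
    - {"linear": [1, 0, -5], "twist": 0, "claw": 0.1}
    - {"linear": [1, 0, -5], "twist": 0, "claw": 0.1}
    - {"linear": [1, 0, -5], "twist": 0, "claw": 0.1}
  squeeze: 60

```text
clock: 10.58
position: [0.4378, 0.1471, -0.0048]
ee_rot: [0.0, 0.974, 0.225, 0.0]
contact_force: [0.7, -0.7, 3.1]
width: 0.0182
gripper_force: 58.9
```

Emit:
drive_tool:
  deltas:
    - {"linear": [0, 0, 30], "twist": 0, "claw": 0.1}
    - {"linear": [0, 0, 60], "twist": 0, "claw": 0.1}
    - {"linear": [30, -4, 75], "twist": -5, "claw": 0.1}
    - {"linear": [60, -8, 75], "twist": -10, "claw": 0.1}
    - {"linear": [90, -12, 75], "twist": -15, "claw": 0.1}
    - {"linear": [122, -17, 75], "twist": -19, "claw": 0.1}
    - {"linear": [122, -17, 75], "twist": -19, "claw": 0.1}
    - {"linear": [122, -17, 75], "twist": -19, "claw": 0.1}
    - {"linear": [122, -17, 75], "twist": -19, "claw": 0.1}

```text
clock: 11.33
position: [0.5585, 0.13, 0.0693]
ee_rot: [0.0, 0.998, 0.061, -0.001]
contact_force: [0.5, 0.2, 0.1]
width: 0.0182
gripper_force: 58.9
```

```bash
python3 - <<'E'
from h import *
s=sensors.get_state();print(s['clock'],s['position'],s['ee_rot'],s['contact_force'],s['width'],s['gripper_force'])
grab('wrist','w9');im=cv2.imread('pics/w9.png');cv2.imwrite('pics/w9b.png',cv2.resize(im,(800,600)))
E
```

```text
11.3333 [0.55848707 0.12998595 0.06933238] [ 2.13623321e-05  9.98115231e-01  6.13520427e-02 -1.38266270e-03] [0.5180992  0.24957994 0.06749029] 0.01821474585453506 58.889023661613464
```

View pics/w9b.png

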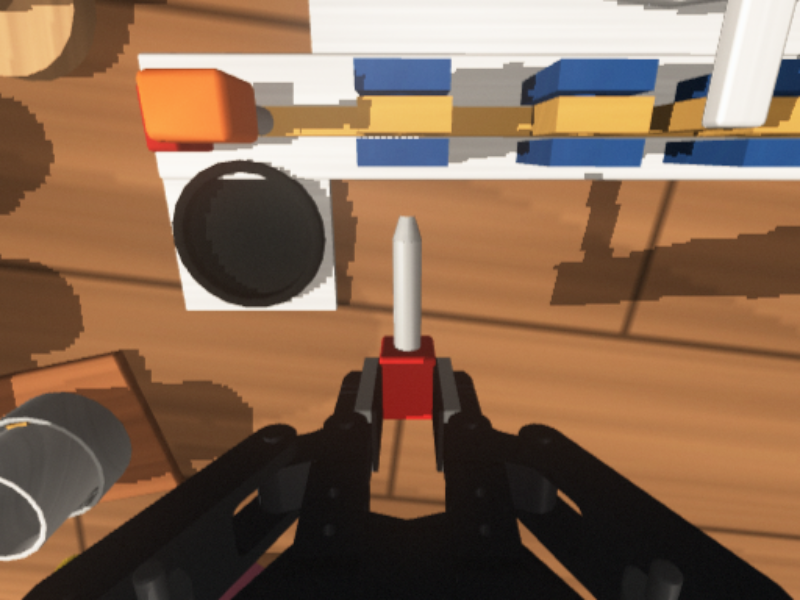

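The held pin runs straight from shoulder (407,347) to tip (406,217). The fork4 front plate is at (403,152). Its lug sits lined up behind it.

```bash
python3 - <<'E'
from h import *
d=load('w9');k=1/1.5625
y=np.radians(7.05);R=np.array([[np.cos(y),-np.sin(y)],[np.sin(y),np.cos(y)]])
for z in (.07,.075,.08,.085,.09):
    a,b=ray(d,406.5*k,217*k,z),ray(d,407.5*k,348*k,z); print(z,(a*1000).round(1),(b*1000).round(1),np.linalg.norm(a-b)*1000,np.degrees(np.arctan2(*(a-b)[1::-1])))
H,S,V=hsv(d['im'])
B=[]
for c,s,m in blobs((H>100)&(H<130)&(S>110)&(V>50),80):
    x0,y0,w,h=s[:4]; print('blue',c.round(1),s, (ray(d,x0,y0+h,.062)*1000).round(1),(ray(d,x0+w,y0+h,.062)*1000).round(1))
red=((H<5)|(H>174))&(S>150)&(V>80)
print('cam',-d['R'].T@d['t'])
E
```

```text
0.07 [617.2 135.6  70. ] [563.9 128.6  70. ] 53.665990768023576 7.466973198623093
0.075 [617.9 135.7  75. ] [566.4 128.9  75. ] 51.95052188405643 7.466973198623088
0.08 [618.6 135.8  80. ] [568.8 129.2  80. ] 50.23505300008927 7.466973198623084
0.085 [619.4 135.9  85. ] [571.3 129.6  85. ] 48.51958411612212 7.46697319862311
0.09 [620.1 135.9  90. ] [573.7 129.9  90. ] 46.80411523215496 7.466973198623106
blue [258.9  47.1] [ 227   38   61   20 1130] [658.  159.2  62. ] [662.2 125.6  62. ]
blue [381.2  49.3] [ 338   38   83   26 1680] [662.6  97.4  62. ] [668.3  51.4  62. ]
blue [504.4  49.3] [495  38  17  23 310] [674.8  10.9  62. ] [676.    1.5  62. ]
blue [257.3  97. ] [228  89  59  17 981] [632.7 156.5  62. ] [636.9 122.2  62. ]
blue [373.7  97.1] [ 331   89   82   17 1258] [640.1  96.6  62. ] [646.  49.  62.]
blue [474.4  97.5] [ 425   89   87   17 1222] [646.8  42.   62. ] [653.1  -8.6  62. ]
cam [0.64027766 0.13834992 0.22641785]
```

Emit:
drive_tool:
  deltas:
    - {"linear": [0, 2, -20], "twist": 0, "claw": 0.1}
    - {"linear": [0, 2, -40], "twist": 0, "claw": 0.1}
    - {"linear": [0, 2, -40], "twist": 0, "claw": 0.1}
    - {"linear": [5, 2.6, -40], "twist": 0, "claw": 0.1}
    - {"linear": [10, 3.2, -40], "twist": 0, "claw": 0.1}
    - {"linear": [15, 3.8, -40], "twist": 0, "claw": 0.1}
    - {"linear": [20, 4.4, -40], "twist": 0, "claw": 0.1}
    - {"linear": [25, 5, -40], "twist": 0, "claw": 0.1}
    - {"linear": [30, 5.7, -40], "twist": 0, "claw": 0.1}
    - {"linear": [30, 5.7, -40], "twist": 0, "claw": 0.1}

```text
clock: 12.22
position: [0.5916, 0.136, 0.0305]
ee_rot: [-0.0, 0.998, 0.061, 0.001]
contact_force: [0.4, -0.7, -0.9]
width: 0.018
gripper_force: 58.9
```

Emit:
drive_tool:
  deltas:
    - {"linear": [5, 0.6, 0], "twist": 0, "claw": 0.1}
    - {"linear": [10, 1.2, 0], "twist": 0, "claw": 0.1}
    - {"linear": [15, 1.8, 0], "twist": 0, "claw": 0.1}
    - {"linear": [20, 2.5, 0], "twist": 0, "claw": 0.1}
    - {"linear": [25, 3.1, 0], "twist": 0, "claw": 0.1}
    - {"linear": [29, 3.6, 0], "twist": 0, "claw": 0.1}
    - {"linear": [29, 3.6, 0], "twist": 0, "claw": 0.1}

```text
clock: 12.8
position: [0.62, 0.1395, 0.0301]
ee_rot: [0.0, 0.998, 0.061, 0.001]
contact_force: [0.1, -0.4, -0.1]
width: 0.0186
gripper_force: 58.9
```

Emit:
drive_tool:
  deltas:
    - {"linear": [2, 0.25, 0], "twist": 0, "claw": 0.1}
    - {"linear": [4, 0.5, 0], "twist": 0, "claw": 0.1}
    - {"linear": [6, 0.7, 0], "twist": 0, "claw": 0.1}
    - {"linear": [6, 0.7, 0], "twist": 0, "claw": 0.1}
    - {"linear": [6, 0.7, 0], "twist": 0, "claw": 0.1}

```text
clock: 13.22
position: [0.6207, 0.1397, 0.0295]
ee_rot: [0.0, 0.998, 0.061, -0.004]
contact_force: [-7.2, -1.3, 3.0]
width: 0.0183
gripper_force: 59.3
```

Emit:
drive_tool:
  deltas:
    - {"linear": [4, 0.5, 0], "twist": 0, "claw": 0.1}
    - {"linear": [8, 1, 0], "twist": 0, "claw": 0.1}
    - {"linear": [8, 1, 0], "twist": 0, "claw": 0.1}
    - {"linear": [8, 1, 0], "twist": 0, "claw": 0.1}

```text
clock: 13.55
position: [0.6206, 0.1397, 0.029]
ee_rot: [0.001, 0.998, 0.061, -0.012]
contact_force: [-19.4, -3.6, 11.9]
width: 0.018
gripper_force: 60.3
```

```bash
python3 - <<'E'
from h import *
s=sensors.get_state();print(s['clock'],s['position'],s['contact_force'],s['width'],s['gripper_force'])
grab('wrist','w10')
im=cv2.imread('pics/w10.png')[150:300,150:400];cv2.imwrite('pics/w10b.png',cv2.resize(im,(800,480),interpolation=cv2.INTER_CUBIC))
E
```

```text
13.55 [0.62056504 0.13968162 0.02900661] [-19.44932941  -3.5613518   11.85080855] 0.017983189238647355 60.34999430179596
```

View pics/w10b.png

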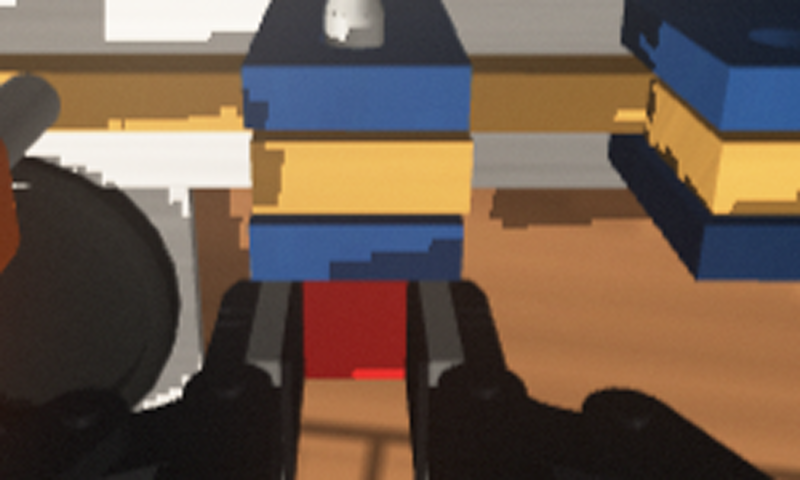

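Emit:
drive_tool:
  deltas:
    - {"linear": [-6, -0.7, 0], "twist": 0, "claw": 0.1}
    - {"linear": [-13, -1.6, 0], "twist": 0, "claw": 0.1}
    - {"linear": [-13, -1.6, 0], "twist": 0, "claw": 0.4}
    - {"linear": [-13, -1.6, 0], "twist": 0, "claw": 0.4}
    - {"linear": [-13, -1.6, 0], "twist": 0, "claw": 0.4}
    - {"linear": [-13, -1.6, 0], "twist": 0, "claw": 0.4}
    - {"linear": [-13, -1.6, 15], "twist": 0, "claw": 0.4}
    - {"linear": [-13, -1.6, 40], "twist": 0, "claw": 0.4}
    - {"linear": [-13, -1.6, 75], "twist": 0, "claw": 0.4}
    - {"linear": [-13, -1.6, 75], "twist": 0, "claw": 0.4}

```text
clock: 14.43
position: [0.6249, 0.1401, 0.1119]
ee_rot: [-0.0, 0.998, 0.061, 0.007]
contact_force: [1.1, 0.3, 1.1]
width: 0.034
gripper_force: 0.0
```

```bash
python3 - <<'E'
from h import *
s=sensors.get_state();print(s['clock'],s['position'],s['contact_force'],s['width'])
grab('wrist','w11');d=load('w11');H,S,V=hsv(d['im'])
for c,s,m in blobs(((H<5)|(H>174))&(S>150)&(V>70),60,5000):
    yy,xx=np.nonzero(m);r=cv2.minAreaRect(np.array([ray(d,u,v,.055)[:2]*1000 for u,v in zip(xx,yy)],np.float32));print(c.round(),s,np.round(r[0],1),np.round(r[1],1),r[2])
x=int(proj(d,[.62,.138,.055])[0])
col=d['im'][:,x]; print(x,[ (int(v),col[v].tolist()) for v in range(60,200,4)])
E
```

```text
14.4333 [0.62492808 0.14014967 0.1118527 ] [1.12042203 0.3095226  1.06248695] 0.033952536950601624
[148. 161.] [138 148  27  30 435] [645.9 230.1] [24.2 21.6] 7.072694301605225
[260. 206.] [249 192  23  28 614] [619.1 137.9] [24.9 19.2] 6.286009311676025
[495. 366.] [490 358  10  17  84] [ 466.1 -134.2] [27.1  6.6] 46.82744598388672
260 [(60, [186, 125, 82]), (64, [189, 130, 87]), (68, [184, 127, 86]), (72, [179, 124, 84]), (76, [249, 246, 241]), (80, [246, 242, 236]), (84, [246, 242, 237]), (88, [247, 243, 238]), (92, [246, 243, 238]), (96, [247, 243, 238]), (100, [246, 242, 237]), (104, [241, 237, 230]), (108, [246, 243, 238]), (112, [245, 241, 236]), (116, [246, 242, 237]), (120, [243, 239, 234]), (124, [247, 244, 239]), (128, [244, 241, 235]), (132, [246, 243, 237]), (136, [227, 220, 212]), (140, [210, 206, 197]), (144, [140, 134, 128]), (148, [76, 98, 141]), (152, [75, 101, 149]), (156, [73, 100, 149]), (160, [84, 91, 117]), (164, [238, 190, 99]), (168, [240, 194, 103]), (172, [238, 190, 98]), (176, [237, 187, 96]), (180, [64, 82, 123]), (184, [68, 96, 146]), (188, [68, 94, 145]), (192, [85, 41, 41]), (196, [237, 59, 52])]
```

Emit:
drive_tool:
  deltas:
    - {"linear": [-20, 0, 30], "twist": 0, "claw": 0.45}
    - {"linear": [-212, -322, 10], "twist": 18, "claw": 0.45}
    - {"linear": [-212, -322, 10], "twist": 18, "claw": 0.45}
    - {"linear": [-212, -322, 10], "twist": 18, "claw": 0.45}
    - {"linear": [-212, -322, 10], "twist": 18, "claw": 0.45}
    - {"linear": [-212, -322, 10], "twist": 18, "claw": 0.45}
    - {"linear": [-212, -322, 10], "twist": 18, "claw": 0.45}
    - {"linear": [-212, -322, 10], "twist": 18, "claw": 0.45}
    - {"linear": [-212, -322, 10], "twist": 18, "claw": 0.45}
    - {"linear": [-212, -322, 10], "twist": 18, "claw": 0.45}
    - {"linear": [-212, -322, 10], "twist": 18, "claw": 0.45}
    - {"linear": [-212, -322, 10], "twist": 18, "claw": 0.45}

```text
clock: 15.48
position: [0.4066, -0.1843, 0.1146]
ee_rot: [-0.0, 0.977, 0.214, -0.0]
contact_force: [0.1, 0.2, 0.5]
width: 0.0386
gripper_force: 0.0
```

```bash
python3 - <<'E'
from h import *
s=sensors.get_state();print(s['clock'],s['position'],s['ee_rot'],s['contact_force'],s['width'])
grab('wrist','w12');pins('w12')
E
```

```text
15.4833 [ 0.40659246 -0.18430023  0.11455159] [-2.93654783e-04  9.76838385e-01  2.13978026e-01 -2.96129661e-04] [0.11898378 0.18268323 0.46108662] 0.03859791699740582
w12 head [ 413.  -182.8   16. ] area 534 rect [ 414.  -182.1] [28.8 19.4] 25.4
  yaw 24.8 c 446.8 -167.0 tip [ 467.9 -157.2] len 48.5 469 headctr [ 412.6 -182.8]
```

Emit:
drive_tool:
  deltas:
    - {"linear": [6, 1.5, -30], "twist": 0, "claw": 0.45}
    - {"linear": [6, 1.5, -65], "twist": 0, "claw": 0.45}
    - {"linear": [6, 1.5, -95], "twist": 0, "claw": 0.45}
    - {"linear": [6, 1.5, -110], "twist": 0, "claw": 0.45}
    - {"linear": [6, 1.5, -117], "twist": 0, "claw": 0.45}
    - {"linear": [6, 1.5, -119], "twist": 0, "claw": 0.45}
    - {"linear": [6, 1.5, -119], "twist": 0, "claw": 0.45}

```text
clock: 16.12
position: [0.4146, -0.1802, -0.0039]
ee_rot: [-0.0, 0.976, 0.218, 0.0]
contact_force: [0.1, -0.2, 0.0]
width: 0.0383
gripper_force: 0.0
```

Emit:
drive_tool:
  deltas:
    - {"linear": [0, 0, 0], "twist": 0, "claw": 0.1}
    - {"linear": [0, 0, 0], "twist": 0, "claw": 0.1}
    - {"linear": [0, 0, 0], "twist": 0, "claw": 0.1}
    - {"linear": [0, 0, 0], "twist": 0, "claw": 0.1}
    - {"linear": [0, 0, 0], "twist": 0, "claw": 0.1}
  squeeze: 60

```text
clock: 16.53
position: [0.415, -0.1813, -0.0026]
ee_rot: [0.001, 0.976, 0.216, 0.001]
contact_force: [-0.6, 2.9, 7.4]
width: 0.018
gripper_force: 59.4
```

Emit:
drive_tool:
  deltas:
    - {"linear": [0, 0, 30], "twist": 0, "claw": 0.1}
    - {"linear": [0, 0, 60], "twist": 0, "claw": 0.1}
    - {"linear": [28, 28, 73], "twist": -6, "claw": 0.1}
    - {"linear": [56, 56, 73], "twist": -12, "claw": 0.1}
    - {"linear": [84, 84, 73], "twist": -18, "claw": 0.1}
    - {"linear": [112, 112, 73], "twist": -18, "claw": 0.1}
    - {"linear": [140, 140, 73], "twist": -18, "claw": 0.1}
    - {"linear": [162, 168, 73], "twist": -18, "claw": 0.1}
    - {"linear": [162, 168, 73], "twist": -18, "claw": 0.1}
    - {"linear": [162, 168, 73], "twist": -18, "claw": 0.1}
    - {"linear": [162, 168, 73], "twist": -18, "claw": 0.1}

```text
clock: 17.45
position: [0.5748, -0.0132, 0.069]
ee_rot: [0.0, 0.998, 0.062, -0.001]
contact_force: [-1.1, -0.4, -0.3]
width: 0.0181
gripper_force: 59.0
```

```bash
python3 - <<'E'
from h import *
s=sensors.get_state();print(s['clock'],s['position'],s['ee_rot'],s['contact_force'],s['width'],s['gripper_force'])
grab('wrist','w13');im=cv2.imread('pics/w13.png');cv2.imwrite('pics/w13b.png',cv2.resize(im,(800,600)))
d=load('w13');H,S,V=hsv(d['im'])
for c,s,m in blobs((H>100)&(H<130)&(S>110)&(V>50),80):
    x0,y0,w,h=s[:4]; print('blue',c.round(1),s, (ray(d,x0,y0+h,.062)*1000).round(1),(ray(d,x0+w,y0+h,.062)*1000).round(1))
E
```

```text
17.45 [ 0.57480842 -0.01316487  0.0689716 ] [ 2.53463179e-04  9.98097697e-01  6.16473693e-02 -7.23820590e-04] [-1.06788758 -0.41248482 -0.33785155] 0.018123346696575792 58.96129488945007
blue [11.5 44.8] [  0  35  26  20 480] [660.3 140.5  62. ] [662.1 126.3  62. ]
blue [124.9  44.5] [  93   35   64   20 1233] [666.7  89.6  62. ] [671.   54.5  62. ]
blue [268.8  45.2] [248  36  40  20 742] [676.7   4.6  62. ] [679.4 -17.3  62. ]
blue [381.2  47.4] [ 341   36   81   27 1709] [679.6 -47.2  62. ] [685.2 -92.   62. ]
blue [18.4 94.7] [  0  86  39  18 629] [633.7 145.3  62. ] [636.5 122.8  62. ]
blue [132.2  95. ] [102  87  61  17 998] [641.   86.3  62. ] [645.4  51.1  62. ]
blue [257.2  94.9] [228  87  59  17 990] [650.1  13.4  62. ] [654.3 -20.7  62. ]
blue [373.9  95.1] [ 331   87   82   17 1266] [657.5 -46.2  62. ] [663.4 -93.7  62. ]
```

View pics/w13b.png

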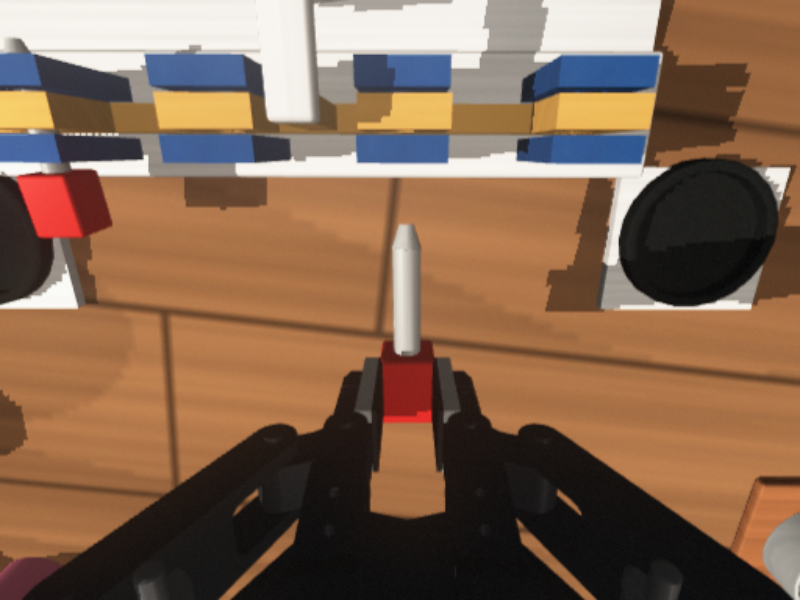

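Pin B is held straight, tip (406,226), with fork2's front plate at (403,148). Pin A at (65,203) shows a small gap between its head and the fork, so it needs another push later.

```bash
python3 - <<'E'
from h import *
d=load('w13');k=1/1.5625
for z in (.08,.082,.084,.086):
    a,b=ray(d,406*k,226*k,z),ray(d,407*k,355*k,z); print(z,(a*1000).round(1),(b*1000).round(1),(np.linalg.norm(a-b)*1000).round(1),np.degrees(np.arctan2(*(a-b)[1::-1])).round(2))
e,n=np.array([.9925,.1227]),np.array([-.1227,.9925]); F=np.array([652.2,-3.7])
b=ray(d,407*k,355*k,.084)[:2]*1000; print('shoulder->mouth along,lat',(F-b)@e,(F-b)@n)
F4=np.array([634.8,139.4])
for u,v,z in ((20,180,.055),(93,170,.055),(45,172,.055),(50,163,.062)):
    p=ray(d,u*k,v*k,z)[:2]*1000; print((p-F4)@e,(p-F4)@n)
E
```

```text
0.08 [631.8  -7.5  80. ] [582.3 -14.   80. ] 50.0 7.48
0.082 [632.2  -7.5  82. ] [583.3 -13.9  82. ] 49.3 7.48
0.084 [632.5  -7.5  84. ] [584.3 -13.8  84. ] 48.6 7.48
0.086 [632.8  -7.4  86. ] [585.3 -13.7  86. ] 47.9 7.48
shoulder->mouth along,lat 68.60095304603789 1.687625431714709
-7.0929452012979795 6.665423806888847
-3.2978477167577323 -22.998047211264048
-4.057824495078677 -4.020653932907019
-0.5086901136399329 -12.57416696605976
```

Emit:
drive_tool:
  deltas:
    - {"linear": [0, 2, -20], "twist": 0, "claw": 0.1}
    - {"linear": [0, 2, -37], "twist": 0, "claw": 0.1}
    - {"linear": [0, 2, -37], "twist": 0, "claw": 0.1}
    - {"linear": [5, 2.6, -37], "twist": 0, "claw": 0.1}
    - {"linear": [10, 3.2, -37], "twist": 0, "claw": 0.1}
    - {"linear": [15, 3.8, -37], "twist": 0, "claw": 0.1}
    - {"linear": [20, 4.4, -37], "twist": 0, "claw": 0.1}
    - {"linear": [25, 5, -37], "twist": 0, "claw": 0.1}
    - {"linear": [30, 5.7, -37], "twist": 0, "claw": 0.1}
    - {"linear": [35, 6.3, -37], "twist": 0, "claw": 0.1}
    - {"linear": [35, 6.3, -37], "twist": 0, "claw": 0.1}

```text
clock: 18.42
position: [0.6124, -0.0065, 0.0323]
ee_rot: [0.0, 0.998, 0.061, 0.001]
contact_force: [-0.5, -0.1, -0.8]
width: 0.0179
gripper_force: 59.0
```

Emit:
drive_tool:
  deltas:
    - {"linear": [5, 0.6, 0], "twist": 0, "claw": 0.1}
    - {"linear": [10, 1.2, 0], "twist": 0, "claw": 0.1}
    - {"linear": [15, 1.8, 0], "twist": 0, "claw": 0.1}
    - {"linear": [20, 2.5, 0], "twist": 0, "claw": 0.1}
    - {"linear": [25, 3.1, 0], "twist": 0, "claw": 0.1}
    - {"linear": [29, 3.6, 0], "twist": 0, "claw": 0.1}
    - {"linear": [29, 3.6, 0], "twist": 0, "claw": 0.1}

```text
clock: 19.0
position: [0.6407, -0.003, 0.032]
ee_rot: [0.0, 0.998, 0.061, 0.0]
contact_force: [-0.4, 1.0, 0.2]
width: 0.0184
gripper_force: 59.0
```

Emit:
drive_tool:
  deltas:
    - {"linear": [0, 0, 0], "twist": 0, "claw": 0.4}
    - {"linear": [0, 0, 0], "twist": 0, "claw": 0.4}
    - {"linear": [0, 0, 0], "twist": 0, "claw": 0.4}
    - {"linear": [0, 0, 0], "twist": 0, "claw": 0.4}
    - {"linear": [0, 0, 20], "twist": 0, "claw": 0.4}
    - {"linear": [0, 0, 50], "twist": 0, "claw": 0.4}
    - {"linear": [0, 0, 50], "twist": 0, "claw": 0}
    - {"linear": [-30, -3.7, 50], "twist": 0, "claw": 0}
    - {"linear": [-60, -7.4, 50], "twist": 0, "claw": 0}
    - {"linear": [-60, -7.4, 50], "twist": 0, "claw": 0}
    - {"linear": [-60, -7.4, 50], "twist": 0, "claw": 0}
    - {"linear": [-60, -7.4, 50], "twist": 0, "claw": 0}

```text
clock: 20.0
position: [0.5805, -0.0106, 0.0826]
ee_rot: [0.0, 0.998, 0.061, 0.001]
contact_force: [0.8, -0.5, 0.3]
width: 0.0001
gripper_force: 0.0
```

```bash
python3 - <<'E'
from h import *
s=sensors.get_state();print(s['clock'],s['position'],s['contact_force'],s['width'])
grab('wrist','w14');im=cv2.imread('pics/w14.png')[20:260,0:400];cv2.imwrite('pics/w14b.png',cv2.resize(im,(800,480),interpolation=cv2.INTER_CUBIC))
E
```

```text
20.0 [ 0.58051574 -0.01062851  0.08261616] [ 0.81400868 -0.5010278   0.30433478] 5.2464371249856694e-05
```

View pics/w14b.png

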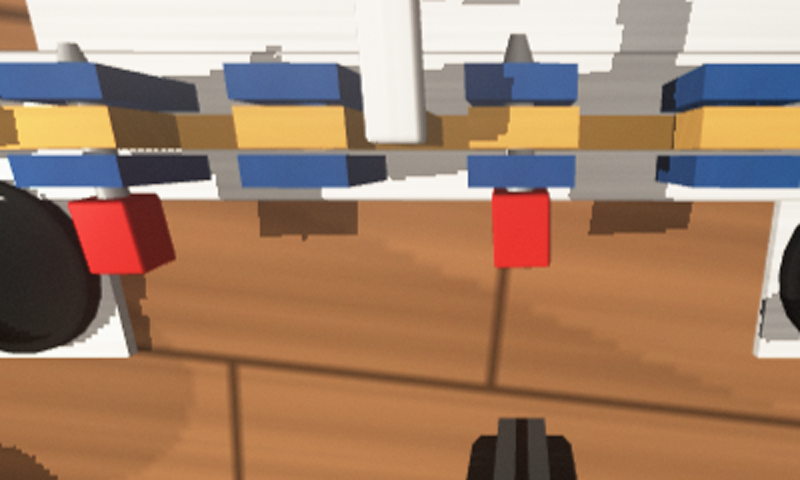

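Pin B at (522,228) shows a sliver of gap and pin A at (120,230) about 4 mm. The closed fingers are lined up behind pin B, so I'll push both home from behind.

Emit:
drive_tool:
  deltas:
    - {"linear": [0, 0, -30], "twist": 0, "claw": 0}
    - {"linear": [0, 0, -46], "twist": 0, "claw": 0}
    - {"linear": [0, 0, -46], "twist": 0, "claw": 0}
    - {"linear": [12, 1.5, -46], "twist": 0, "claw": 0}
    - {"linear": [24, 3, -46], "twist": 0, "claw": 0}
    - {"linear": [30, 3.7, -46], "twist": 0, "claw": 0}
    - {"linear": [34, 4.2, -46], "twist": 0, "claw": 0}
    - {"linear": [38, 4.7, -46], "twist": 0, "claw": 0}
    - {"linear": [38, 4.7, -46], "twist": 0, "claw": 0}
    - {"linear": [38, 4.7, -46], "twist": 0, "claw": 0}

```text
clock: 20.88
position: [0.6179, -0.0058, 0.0364]
ee_rot: [0.0, 0.998, 0.061, 0.0]
contact_force: [0.1, -0.1, 1.0]
width: -0.0004
gripper_force: 0.3
```

Emit:
drive_tool:
  deltas:
    - {"linear": [3, 0.4, 0], "twist": 0, "claw": 0}
    - {"linear": [6, 0.8, 0], "twist": 0, "claw": 0}
    - {"linear": [9, 1.1, 0], "twist": 0, "claw": 0}
    - {"linear": [9, 1.1, 0], "twist": 0, "claw": 0}
    - {"linear": [9, 1.1, 0], "twist": 0, "claw": 0}

```text
clock: 21.3
position: [0.6255, -0.0047, 0.0364]
ee_rot: [0.0, 0.998, 0.061, -0.001]
contact_force: [-3.9, 0.3, 6.2]
width: 0.0001
gripper_force: 2.9
```

```bash
python3 - <<'E'
from h import *
d=load('w14')
for z in(.07,.08,.09,.095,.1): print(z,((ray(d,261,229,z)-[.58052,-.01063,0])*1000).round(1))
d0=d
s=sensors.get_state();print(s['position'],s['contact_force'])
grab('wrist','w15')
for n,x in(('w14',261),('w15',None)):
    d=load(n); 
    if x is None:x=int(round(proj(d,[.62,-.0055,.055])[0]))
    H,S,V=hsv(d['im']); print(n,x,[(v,int(H[v,x]),int(S[v,x]),int(V[v,x])) for v in range(95,260,3)])
E
```

```text
0.07 [-5.8 -2.9 70. ]
0.08 [-0.7 -2.3 80. ]
0.09 [ 4.4 -1.6 90. ]
0.095 [ 7.  -1.3 95. ]
0.1 [  9.5  -0.9 100. ]
[ 0.6254604  -0.00472217  0.03643425] [-3.88265003  0.26626695  6.19082668]
w14 261 [(95, 13, 28, 126), (98, 110, 140, 146), (101, 110, 137, 145), (104, 111, 136, 143), (107, 110, 137, 145), (110, 110, 135, 142), (113, 109, 92, 150), (116, 2, 165, 116), (119, 1, 201, 231), (122, 1, 201, 233), (125, 1, 201, 233), (128, 1, 202, 232), (131, 1, 204, 233), (134, 1, 202, 233), (137, 1, 204, 233), (140, 1, 205, 233), (143, 1, 204, 233), (146, 1, 206, 233), (149, 1, 203, 234), (152, 1, 206, 230), (155, 13, 147, 191), (158, 13, 148, 188), (161, 13, 151, 184), (164, 13, 147, 179), (167, 13, 148, 177), (170, 13, 153, 175), (173, 12, 149, 168), (176, 13, 150, 163), (179, 13, 153, 162), (182, 12, 150, 160), (185, 13, 150, 162), (188, 13, 150, 165), (191, 13, 150, 173), (194, 13, 151, 165), (197, 13, 149, 163), (200, 13, 150, 162), (203, 13, 151, 165), (206, 13, 148, 172), (209, 13, 152, 175), (212, 13, 147, 170), (215, 13, 146, 117), (218, 13, 153, 135), (221, 13, 149, 174), (224, 13, 
[... 658 characters left out ...]
39, 136), (158, 110, 137, 134), (161, 15, 134, 82), (164, 18, 160, 217), (167, 18, 159, 230), (170, 19, 157, 232), (173, 18, 158, 231), (176, 19, 160, 230), (179, 19, 157, 231), (182, 18, 157, 230), (185, 19, 159, 228), (188, 139, 42, 49), (191, 110, 141, 137), (194, 109, 139, 136), (197, 111, 136, 135), (200, 110, 136, 133), (203, 110, 138, 133), (206, 111, 133, 134), (209, 1, 204, 229), (212, 1, 204, 229), (215, 1, 206, 229), (218, 1, 204, 230), (221, 1, 207, 228), (224, 1, 206, 228), (227, 1, 201, 137), (230, 5, 99, 44), (233, 8, 115, 42), (236, 3, 115, 40), (239, 7, 124, 37), (242, 7, 124, 37), (245, 5, 135, 34), (248, 5, 131, 33), (251, 6, 124, 33), (254, 4, 120, 32), (257, 4, 123, 29)]
```

Emit:
drive_tool:
  deltas:
    - {"linear": [0, 0, 15], "twist": 0, "claw": 0}
    - {"linear": [-25, -3, 20], "twist": 0, "claw": 0}
    - {"linear": [-50, -6.1, 20], "twist": 0, "claw": 0}
    - {"linear": [-50, -6.1, 10], "twist": 0, "claw": 0}
    - {"linear": [-50, -6.1, -16], "twist": 0, "claw": 0}
    - {"linear": [-50, -6.1, -16], "twist": 0, "claw": 0}
    - {"linear": [-40, -4.9, -16], "twist": 0, "claw": 0}
    - {"linear": [-30, -3.7, -16], "twist": 0, "claw": 0}
    - {"linear": [-22, -2.7, -16], "twist": 0, "claw": 0}
    - {"linear": [-17, -2.1, -16], "twist": 0, "claw": 0}
    - {"linear": [-17, -2.1, -16], "twist": 0, "claw": 0}

```text
clock: 22.27
position: [0.6127, -0.0067, 0.0209]
ee_rot: [0.0, 0.998, 0.061, 0.002]
contact_force: [-0.3, 0.6, -0.1]
width: 0.0001
gripper_force: 0.0
```

Emit:
drive_tool:
  deltas:
    - {"linear": [2, 0.2, 0], "twist": 0, "claw": 0}
    - {"linear": [4, 0.5, 0], "twist": 0, "claw": 0}
    - {"linear": [6, 0.7, 0], "twist": 0, "claw": 0}
    - {"linear": [8, 1, 0], "twist": 0, "claw": 0}
    - {"linear": [8, 1, 0], "twist": 0, "claw": 0}
    - {"linear": [8, 1, 0], "twist": 0, "claw": 0}

```text
clock: 22.77
position: [0.6143, -0.0058, 0.0199]
ee_rot: [-0.0, 0.998, 0.061, -0.003]
contact_force: [-6.4, -0.3, 3.2]
width: 0.0001
gripper_force: 3.1
```

Emit:
drive_tool:
  deltas:
    - {"linear": [4, 0.5, 0], "twist": 0, "claw": 0}
    - {"linear": [8, 1, 0], "twist": 0, "claw": 0}
    - {"linear": [8, 1, 0], "twist": 0, "claw": 0}
    - {"linear": [8, 1, 0], "twist": 0, "claw": 0}

```text
clock: 23.1
position: [0.6141, -0.0055, 0.0194]
ee_rot: [-0.0, 0.998, 0.062, -0.012]
contact_force: [-19.0, -3.7, 13.5]
width: 0.0002
gripper_force: 10.1
```

```bash
cat >> h.py <<'E'
def gap(n,F,W=6):
    "bed-x of plate front edge (z62) and head front (z55) in columns around head"
    d=load(n);H,S,V=hsv(d['im']);e=np.array([.9925,.1227]);nn=np.array([-.1227,.9925])
    for o in (-7,-4,0,4,7):
        L=[]
        for a in np.arange(-40,12,.25):
            q=np.array(F)+a*e+o*nn; u,v=np.round(proj(d,[q[0]/1e3,q[1]/1e3,.055])).astype(int)
            if 0<=u<512 and 0<=v<384:
                h,s,b=int(H[v,u]),int(S[v,u]),int(V[v,u]); L.append((a,'R' if (h<6 or h>172) and s>150 and b>70 else 'B' if 98<h<130 and s>90 else '.'))
        out='';p=None
        for a,k in L:
            if k!=p: out+=f' {k}@{a}';p=k
        print(n,o,out)
E
python3 - <<'E'
from h import *
s=sensors.get_state();print(s['position'],s['contact_force'])
grab('wrist','w16');gap('w16',(652.2,-3.7));gap('w16',(634.8,139.4))
E
```

```text
[ 0.61408723 -0.00546472  0.01939193] [-18.99084265  -3.65275845  13.46891811]
w16 -7  .@-40.0 R@-24.75 .@-3.0 B@-2.5 .@7.5
w16 -4  .@-40.0 R@-24.0 .@-3.0 B@-2.5 .@7.5
w16 0  .@-40.0 R@-24.0 .@-3.0 B@-2.5 .@7.5
w16 4  .@-40.0 R@-24.0 .@-3.0 B@-2.5 .@7.5
w16 7  .@-40.0 R@-24.0 .@-3.0 B@-2.5 .@7.5
w16 -7  .@-40.0
w16 -4 
w16 0 
w16 4 
w16 7
```

Emit:
drive_tool:
  deltas:
    - {"linear": [-10, -1.2, 0], "twist": 0, "claw": 0}
    - {"linear": [-30, -3.7, 0], "twist": 0, "claw": 0}
    - {"linear": [-50, -6, 10], "twist": 0, "claw": 0}
    - {"linear": [-50, 20, 40], "twist": 0, "claw": 0}
    - {"linear": [-52, 60, 40], "twist": 0, "claw": 0}
    - {"linear": [-54, 100, 40], "twist": 0, "claw": 0}
    - {"linear": [-56, 136, 40], "twist": 0, "claw": 0}
    - {"linear": [-56, 136, 40], "twist": 0, "claw": 0}
    - {"linear": [-56, 136, 40], "twist": 0, "claw": 0}

```text
clock: 23.9
position: [0.5697, 0.1331, 0.0604]
ee_rot: [0.0, 0.998, 0.063, 0.001]
contact_force: [-0.3, -1.1, -0.5]
width: -0.0002
gripper_force: 0.0
```

```bash
python3 - <<'E'
from h import *
s=sensors.get_state();print(s['clock'],s['position'],s['ee_rot'],s['contact_force'])
grab('wrist','w17');gap('w17',(634.8,139.4));gap('w17',(652.2,-3.7))
E
```

```text
23.9 [0.56973081 0.1330962  0.06035236] [2.79492373e-05 9.98007903e-01 6.30864187e-02 5.73486070e-04] [-0.31614313 -1.05408304 -0.52447072]
w17 -7  .@-40.0 R@-28.75 .@-1.75 B@-0.5 .@9.75
w17 -4  .@-40.0 R@-28.75 .@-3.5 B@-0.5 .@9.75
w17 0  .@-40.0 R@-28.75 .@-4.0 B@-0.5 .@9.75
w17 4  .@-40.0 R@-28.75 .@-4.0 B@-0.5 .@9.75
w17 7  .@-40.0 R@-28.75 .@-1.75 B@-0.5 .@9.75
w17 -7  .@-40.0 R@-9.25 .@-8.75 R@-7.5
w17 -4  .@-40.0 R@-26.0 .@-1.5 B@-1.0
w17 0  .@-40.0 R@-26.25 B@-1.0 .@10.5
w17 4  .@-40.0 R@-26.25 B@-1.0 .@10.0
w17 7  .@-40.0 R@-26.25 B@-1.0 .@10.0
```

Emit:
drive_tool:
  deltas:
    - {"linear": [0, 0, -25], "twist": 0, "claw": 0}
    - {"linear": [0, 0, -40], "twist": 0, "claw": 0}
    - {"linear": [0, 0, -40], "twist": 0, "claw": 0}
    - {"linear": [10, 1.2, -40], "twist": 0, "claw": 0}
    - {"linear": [18, 2.2, -40], "twist": 0, "claw": 0}
    - {"linear": [23, 2.8, -40], "twist": 0, "claw": 0}
    - {"linear": [27, 3.3, -40], "twist": 0, "claw": 0}
    - {"linear": [31, 3.8, -40], "twist": 0, "claw": 0}
    - {"linear": [35, 4.3, -40], "twist": 0, "claw": 0}
    - {"linear": [38, 4.7, -40], "twist": 0, "claw": 0}
    - {"linear": [38, 4.7, -40], "twist": 0, "claw": 0}
    - {"linear": [38, 4.7, -40], "twist": 0, "claw": 0}

```text
clock: 24.95
position: [0.5971, 0.134, 0.0201]
ee_rot: [0.001, 0.998, 0.062, -0.011]
contact_force: [-18.8, -4.9, 14.1]
width: -0.0006
gripper_force: 9.9
```

```bash
python3 - <<'E'
from h import *
s=sensors.get_state();print(s['clock'],s['position'],s['ee_rot'],s['contact_force'])
grab('wrist','w18');gap('w18',(634.8,139.4))
E
```

```text
24.95 [0.59712002 0.13400919 0.02011864] [ 0.00139389  0.99803249  0.06174788 -0.01078937] [-18.82422093  -4.85340342  14.08674851]
w18 -7  .@-40.0 R@-24.0 B@-3.0 .@7.75
w18 -4  .@-40.0 R@-24.0 B@-3.0 .@7.75
w18 0  .@-40.0 R@-24.0 B@-3.0 .@7.75
w18 4  .@-40.0 R@-24.5 .@-3.0 B@-2.5 .@7.75
w18 7  .@-40.0 R@-24.5 B@-3.0 .@7.75
```

Emit:
drive_tool:
  deltas:
    - {"linear": [-10, -1.2, 0], "twist": 0, "claw": 0}
    - {"linear": [-40, -5, 0], "twist": 0, "claw": 0}
    - {"linear": [-60, 0, 40], "twist": 0, "claw": 0}
    - {"linear": [-80, 10, 80], "twist": 0, "claw": 1}
    - {"linear": [-100, 40, 110], "twist": 0, "claw": 1}
    - {"linear": [-190, 175, 120], "twist": 0, "claw": 1}
    - {"linear": [-190, 175, 120], "twist": 0, "claw": 1}
    - {"linear": [-190, 175, 120], "twist": 0, "claw": 1}
    - {"linear": [-190, 175, 120], "twist": 0, "claw": 1}
    - {"linear": [-190, 175, 120], "twist": 0, "claw": 1}
    - {"linear": [-190, 175, 120], "twist": 0, "claw": 1}

```text
clock: 25.92
position: [0.4172, 0.3133, 0.1413]
ee_rot: [-0.001, 0.998, 0.064, 0.001]
contact_force: [-0.2, 0.1, 0.7]
width: 0.0853
gripper_force: 0.0
```

```bash
cat >> h.py <<'E'
def tin(n,near,zr=.066):
    "rim circle fit: bright low-sat pixels; board yaw by orange-brown board edges"
    d=load(n);H,S,V=hsv(d['im'])
    m=((S<60)&(V>150)).astype(np.uint8)
    u0,v0=proj(d,[near[0]/1e3,near[1]/1e3,zr]); print(n,'expect px',u0,v0)
    best=[]
    for c in cv2.findContours(m,cv2.RETR_LIST,cv2.CHAIN_APPROX_NONE)[0]:
        if len(c)<40: continue
        (cu,cv_),(a,b),t=cv2.fitEllipse(c)
        if np.hypot(cu-u0,cv_-v0)<60 and b<200: 
            g=np.array([ray(d,*q[0],zr)[:2]*1000 for q in c]);
            A=np.c_[2*g,np.ones(len(g))];x=np.linalg.lstsq(A,(g**2).sum(1),rcond=None)[0];r=np.sqrt(x[2]+x[:2]@x[:2])
            res=np.std(np.hypot(*(g-x[:2]).T)-r); print('  circ',x[:2].round(1),'D',(2*r).round(1),'res',res.round(2),len(c))
E
python3 - <<'E'
from h import *
s=sensors.get_state();print(s['clock'],s['position'],s['contact_force'])
grab('wrist','w19');tin('w19',(445,317))
d=load('w19');H,S,V=hsv(d['im'])
# brass tabs: yellowish
m=(H>16)&(H<32)&(S>90)&(V>60)
for c,s,mm in blobs(m,4): print('y',c.round(1),s[2:],(ray(d,*c,.034)*1000).round(1))
for n in('t0',):
    tin(n,(445,317))
E
```

```text
25.9167 [0.41715541 0.31334765 0.14132329] [-0.16284332  0.05742798  0.73592677]
w19 expect px 258.44649466135303 161.4194540599757
  circ [442.8 325.9] D 41.0 res 4.84 158
  circ [460.7 300.1] D 13.4 res 2.44 46
  circ [462.4 321.8] D 33.2 res 2.72 88
  circ [450.1 323.4] D 63.2 res 1.02 205
y [246.1 123.1] [13  5 37] [473.6 332.8  34. ]
y [232.9 264.9] [  54   68 2993] [313.4 330.3  34. ]
t0 expect px 154.74962678734687 207.8779870238275
  circ [443.8 321.3] D 53.4 res 5.96 96
  circ [505.9 447.6] D 60.6 res 3.38 61
  circ [570.5 203.9] D 76.3 res 6.14 72
  circ [602.1 384.7] D 43.5 res 1.45 42
```

```bash
cat >> h.py <<'E'
def rect(n,ctr,z,half=80,res=.5):
    d=load(n);N=int(2*half/res); P=d['K']@np.c_[d['R'],d['t']]
    Hm=P@np.array([[res/1e3,0,(ctr[0]-half)/1e3],[0,res/1e3,(ctr[1]-half)/1e3],[0,0,z],[0,0,1]])
    return cv2.warpPerspective(d['im'],Hm,(N,N),flags=cv2.INTER_LINEAR|cv2.WARP_INVERSE_MAP)
def circ(n,ctr,z,D,half=80,res=.5):
    g=cv2.GaussianBlur(cv2.cvtColor(rect(n,ctr,z,half,res),cv2.COLOR_RGB2GRAY),(5,5),1)
    r=D/2/res; c=cv2.HoughCircles(g,cv2.HOUGH_GRADIENT_ALT,1.5,10,param1=120,param2=.5,minRadius=int(r-4),maxRadius=int(r+4))
    if c is None: return None
    return [(round(ctr[0]-half+q[0]*res,1),round(ctr[1]-half+q[1]*res,1),round(2*q[2]*res,1)) for q in c[0]]
E
python3 - <<'E'
from h import *
c=(448,320)
for z,D in((.066,58),(.066,52),(.034,71),(.034,65),(.017,52)): print(z,D,circ('w19',c,z,D))
# board edges: rectify at z=.008, lines
g=cv2.cvtColor(rect('w19',c,.008,90,.5),cv2.COLOR_RGB2GRAY)
l=cv2.HoughLinesP(cv2.Canny(g,50,120),1,np.pi/360,60,minLineLength=90,maxLineGap=12)
for q in l[:,0]:
    a=np.degrees(np.arctan2(q[3]-q[1],q[2]-q[0])); print(q*.5+np.array([c[0]-90,c[1]-90]*2),a.round(1))
E
```

```text
0.066 58 [(np.float32(447.5), np.float32(322.5), np.float32(58.0))]
0.066 52 [(np.float32(446.0), np.float32(324.0), np.float32(51.3)), (np.float32(455.8), np.float32(326.2), np.float32(51.7))]
0.034 71 [(np.float32(443.8), np.float32(321.8), np.float32(70.6))]
0.034 65 [(np.float32(437.0), np.float32(324.8), np.float32(65.6)), (np.float32(447.5), np.float32(324.8), np.float32(65.6))]
0.017 52 [(np.float32(446.0), np.float32(323.2), np.float32(52.2)), (np.float32(444.5), np.float32(313.5), np.float32(52.1))]
[486.5 354.5 509.  288. ] -71.3
[491.5 344.  509.5 295.5] -69.6
```

Emit:
drive_tool:
  deltas:
    - {"linear": [29, 9, 0], "twist": 7, "claw": 1}
    - {"linear": [29, 9, -20], "twist": 13, "claw": 1}
    - {"linear": [29, 9, -50], "twist": 13, "claw": 1}
    - {"linear": [29, 9, -80], "twist": 13, "claw": 1}
    - {"linear": [29, 9, -80], "twist": 13, "claw": 1}

```text
clock: 26.38
position: [0.4444, 0.3161, 0.055]
ee_rot: [0.002, 0.985, 0.173, -0.005]
contact_force: [-1.2, -1.5, -0.6]
width: 0.0854
gripper_force: 0.0
```

```bash
python3 - <<'E'
from h import *
s=sensors.get_state();print(s['clock'],s['position'],s['ee_rot'],s['contact_force'])
grab('wrist','w20')
c=(447,322)
for z,D in((.066,58),(.066,52),(.034,71)): print(z,D,circ('w20',c,z,D))
d=load('w20');H,S,V=hsv(d['im'])
for b,s,mm in blobs((H>16)&(H<32)&(S>90)&(V>60),8): print('y',b.round(1),s[2:],(ray(d,*b,.034)*1000).round(1))
E
```

```text
26.3833 [0.44439192 0.31613714 0.05503288] [ 0.00210742  0.98495699  0.17271368 -0.00502678] [-1.19882944 -1.47816675 -0.62759321]
0.066 58 [(np.float32(447.2), np.float32(323.0), np.float32(57.9)), (np.float32(457.8), np.float32(325.2), np.float32(58.0))]
0.066 52 [(np.float32(445.0), np.float32(324.5), np.float32(52.3)), (np.float32(460.8), np.float32(327.5), np.float32(52.4))]
0.034 71 [(np.float32(427.0), np.float32(320.0), np.float32(70.7)), (np.float32(445.0), np.float32(320.8), np.float32(70.6))]
y [249.  170.7] [18  6 58] [473.8 333.4  34. ]
y [199.  312.4] [  62   56 2328] [343.8 332.6  34. ]
```

Emit:
drive_tool:
  deltas:
    - {"linear": [0, 0, 0], "twist": 0, "claw": 1}
    - {"linear": [0, 0, 0], "twist": 0, "claw": 1}

```text
clock: 26.6
position: [0.4488, 0.32, 0.0618]
ee_rot: [-0.0, 0.985, 0.173, 0.002]
contact_force: [0.1, -0.1, -0.4]
width: 0.0854
gripper_force: 0.0
```

Emit:
drive_tool:
  deltas:
    - {"linear": [-2, 2.5, -12], "twist": 0, "claw": 1}
    - {"linear": [-2, 2.5, -24], "twist": 0, "claw": 1}
    - {"linear": [-2, 2.5, -34], "twist": 0, "claw": 1}
    - {"linear": [-2, 2.5, -40], "twist": 0, "claw": 1}
    - {"linear": [-2, 2.5, -43], "twist": 0, "claw": 1}
    - {"linear": [-2, 2.5, -43], "twist": 0, "claw": 1}

```text
clock: 27.1
position: [0.4448, 0.3223, 0.0171]
ee_rot: [0.0, 0.985, 0.174, -0.0]
contact_force: [-0.5, 0.1, -1.3]
width: 0.0852
gripper_force: 0.0
```

Emit:
drive_tool:
  deltas:
    - {"linear": [0, 0, 0], "twist": 0, "claw": 0.55}
    - {"linear": [0, 0, 0], "twist": 0, "claw": 0.55}
    - {"linear": [0, 0, 0], "twist": 0, "claw": 0.55}
    - {"linear": [0, 0, 0], "twist": 0, "claw": 0.55}
    - {"linear": [0, 0, 0], "twist": 0, "claw": 0.55}
  squeeze: 50

```text
clock: 27.52
position: [0.4453, 0.3234, 0.0183]
ee_rot: [-0.001, 0.985, 0.174, 0.001]
contact_force: [-0.2, 2.2, 4.9]
width: 0.0579
gripper_force: 53.2
```

Emit:
drive_tool:
  deltas:
    - {"linear": [0, 0, 4], "twist": 0, "claw": 0.55}
    - {"linear": [0, 0, 8], "twist": 0, "claw": 0.55}
    - {"linear": [0, 0, 14], "twist": 0, "claw": 0.55}
    - {"linear": [0, 0, 22], "twist": 0, "claw": 0.55}
    - {"linear": [0, 0, 32], "twist": 0, "claw": 0.55}
    - {"linear": [0, 0, 45], "twist": 0, "claw": 0.55}
    - {"linear": [0, 0, 60], "twist": 0, "claw": 0.55}
    - {"linear": [0, 0, 80], "twist": 0, "claw": 0.55}
    - {"linear": [0, 0, 80], "twist": 0, "claw": 0.55}

```text
clock: 28.27
position: [0.4475, 0.3236, 0.1021]
ee_rot: [-0.001, 0.985, 0.174, 0.004]
contact_force: [1.5, 0.8, -0.8]
width: 0.0576
gripper_force: 63.2
```

```bash
python3 - <<'E'
from h import *
s=sensors.get_state();print(s['clock'],s['position'],s['contact_force'],s['width'],s['gripper_force'])
grab('wrist','w21');grab('scene','s1')
p=s['position']*1000
for dz in (.048,.052,.044): print(dz,circ('w21',(p[0],p[1]),p[2]/1e3+dz,58),circ('w21',(p[0],p[1]),p[2]/1e3+dz,52))
e,n=np.array([.9925,.1227]),np.array([-.1227,.9925]);O=np.array([634.8,139.4])-108*n+18*e
print('bed',O,'seat1',O-55*e-188*n,'seat2',O-55*e+188*n)
for w in ('w2','w9'): print(w,circ(w,(588,214),.014,77),circ(w,(588,214),.014,65),circ(w,(588,214),.006,65))
for w in ('w2','w13'): print(w,circ(w,(634,-159),.014,77),circ(w,(634,-159),.014,65),circ(w,(634,-159),.006,65))
E
```

```text
28.2667 [0.44745261 0.32363018 0.10209023] [ 1.4531298   0.75510513 -0.8028367 ] 0.05757305500573882 63.166581988334656
0.048 [(np.float64(448.5), np.float64(320.1), np.float32(57.8))] [(np.float64(447.0), np.float64(323.1), np.float32(52.4))]
0.052 [(np.float64(448.5), np.float64(321.6), np.float32(58.1))] [(np.float64(450.7), np.float64(323.9), np.float32(51.9)), (np.float64(480.7), np.float64(329.1), np.float32(51.7))]
0.044 [(np.float64(447.7), np.float64(321.6), np.float32(57.2))] [(np.float64(444.0), np.float64(320.9), np.float32(52.7))]
bed [665.9166  34.4186] seat1 [ 634.3967 -158.9199] seat2 [588.2615 214.2601]
w2 [(np.float32(588.2), np.float32(215.0), np.float32(75.8))] None None
w9 [(np.float32(588.2), np.float32(215.0), np.float32(76.3))] None None
w2 [(np.float32(633.5), np.float32(-158.8), np.float32(75.6))] None None
w13 [(np.float32(634.2), np.float32(-157.2), np.float32(77.8))] None None
```

Emit:
drive_tool:
  deltas:
    - {"linear": [30, -23, 0], "twist": -3, "claw": 0.55}
    - {"linear": [60, -46, 0], "twist": -6, "claw": 0.55}
    - {"linear": [90, -69, 0], "twist": -9, "claw": 0.55}
    - {"linear": [120, -92, 0], "twist": -13, "claw": 0.55}
    - {"linear": [140, -108, 0], "twist": -13, "claw": 0.55}
    - {"linear": [140, -108, -20], "twist": -13, "claw": 0.55}
    - {"linear": [140, -108, -40], "twist": -13, "claw": 0.55}
    - {"linear": [140, -108, -40], "twist": -13, "claw": 0.55}
    - {"linear": [140, -108, -40], "twist": -13, "claw": 0.55}

```text
clock: 29.12
position: [0.5829, 0.2137, 0.0552]
ee_rot: [0.001, 0.998, 0.061, -0.003]
contact_force: [0.3, 0.0, -0.7]
width: 0.0573
gripper_force: 63.1
```

```bash
python3 - <<'E'
from h import *
s=sensors.get_state();print(s['clock'],s['position'],s['ee_rot'],s['contact_force'],s['width'],s['gripper_force'])
grab('wrist','w22')
p=s['position']*1000
for dz in (.046,.048,.05): print(dz,circ('w22',(p[0],p[1]),p[2]/1e3+dz,58),circ('w22',(p[0],p[1]),p[2]/1e3+dz,52))
E
```

```text
29.1167 [0.582852   0.21373116 0.05519256] [ 5.63109026e-04  9.98124092e-01  6.11645004e-02 -2.62354377e-03] [ 0.32486468  0.03834438 -0.73198134] 0.05734206333505835 63.14562477171421
0.046 [(np.float64(580.9), np.float64(211.0), np.float32(57.1))] [(np.float64(580.9), np.float64(211.0), np.float32(52.9))]
0.048 [(np.float64(583.1), np.float64(211.0), np.float32(57.2))] [(np.float64(583.1), np.float64(211.0), np.float32(53.0)), (np.float64(608.6), np.float64(263.5), np.float32(52.4))]
0.05 [(np.float64(586.1), np.float64(209.5), np.float32(57.9))] [(np.float64(586.1), np.float64(212.5), np.float32(52.0))]
```

Emit:
drive_tool:
  deltas:
    - {"linear": [0, 0, 0], "twist": 0, "claw": 0.55}
    - {"linear": [0, 0, 0], "twist": 0, "claw": 0.55}

```text
clock: 29.33
position: [0.5853, 0.2149, 0.0584]
ee_rot: [-0.0, 0.998, 0.062, 0.001]
contact_force: [0.1, 0.2, -1.0]
width: 0.0571
gripper_force: 63.1
```

Lower with a (+2.5, +1.5) correction.

Emit:
drive_tool:
  deltas:
    - {"linear": [2.5, 1.5, -12], "twist": 0, "claw": 0.55}
    - {"linear": [2.5, 1.5, -24], "twist": 0, "claw": 0.55}
    - {"linear": [2.5, 1.5, -34], "twist": 0, "claw": 0.55}
    - {"linear": [2.5, 1.5, -40], "twist": 0, "claw": 0.55}
    - {"linear": [2.5, 1.5, -43], "twist": 0, "claw": 0.55}
    - {"linear": [2.5, 1.5, -43], "twist": 0, "claw": 0.55}

```text
clock: 29.83
position: [0.5866, 0.2158, 0.0131]
ee_rot: [0.0, 0.998, 0.061, -0.001]
contact_force: [-0.1, -0.1, -0.4]
width: 0.0572
gripper_force: 63.1
```

Emit:
drive_tool:
  deltas:
    - {"linear": [0.5, 0.5, -2], "twist": 0, "claw": 0.55}
    - {"linear": [0.5, 0.5, -3.5], "twist": 0, "claw": 0.55}
    - {"linear": [0.5, 0.5, -3.5], "twist": 0, "claw": 0.55}

```text
clock: 30.08
position: [0.5874, 0.2164, 0.0106]
ee_rot: [0.0, 0.998, 0.061, -0.0]
contact_force: [-1.1, 0.4, -1.4]
width: 0.0574
gripper_force: 63.2
```

Emit:
drive_tool:
  deltas:
    - {"linear": [0, 0, -2], "twist": 0, "claw": 0.55}
    - {"linear": [0, 0, -4], "twist": 0, "claw": 0.55}
    - {"linear": [0, 0, -4], "twist": 0, "claw": 0.55}

```text
clock: 30.33
position: [0.5874, 0.2164, 0.0104]
ee_rot: [-0.0, 0.998, 0.061, 0.0]
contact_force: [-8.3, -2.6, 19.4]
width: 0.0577
gripper_force: 64.9
```

Emit:
drive_tool:
  deltas:
    - {"linear": [0, 0, 4], "twist": 0, "claw": 0.55}
    - {"linear": [0, 0, 4], "twist": 0, "claw": 1}
    - {"linear": [0, 0, 4], "twist": 0, "claw": 1}
    - {"linear": [0, 0, 4], "twist": 0, "claw": 1}
    - {"linear": [0, 0, 4], "twist": 0, "claw": 1}
    - {"linear": [0, 0, 20], "twist": 0, "claw": 1}
    - {"linear": [0, 0, 50], "twist": 0, "claw": 1}
    - {"linear": [0, 0, 90], "twist": 0, "claw": 1}
    - {"linear": [0, 0, 120], "twist": 0, "claw": 1}
    - {"linear": [0, 0, 120], "twist": 0, "claw": 1}

```text
clock: 31.17
position: [0.5925, 0.2176, 0.1335]
ee_rot: [-0.001, 0.998, 0.061, 0.007]
contact_force: [-0.0, 0.2, 0.6]
width: 0.0854
gripper_force: 0.0
```

```bash
python3 - <<'E'
from h import *
s=sensors.get_state();print(s['clock'],s['position'],s['contact_force'],s['width'])
grab('wrist','w23')
for z,D in((.058,58),(.058,52),(.014,77)): print(z,D,circ('w23',(588,215),z,D))
gap('w23',(634.8,139.4))
# nest1 pre-estimate from w1
for z,D in((.066,58),(.066,52),(.034,71)): print(z,D,circ('w1',(435,-306),z,D))
c=(435,-306);g=cv2.cvtColor(rect('w1',c,.008,90,.5),cv2.COLOR_RGB2GRAY)
for q in cv2.HoughLinesP(cv2.Canny(g,50,120),1,np.pi/360,60,minLineLength=80,maxLineGap=12)[:,0]:
    print(q*.5+np.array([c[0]-90,c[1]-90]*2),np.degrees(np.arctan2(q[3]-q[1],q[2]-q[0])).round(1))
E
```

```text
31.1667 [0.59254396 0.21762757 0.13352315] [-0.04254869  0.21343127  0.60335581] 0.08536340425178589
0.058 58 [(np.float32(586.0), np.float32(215.2), np.float32(57.5)), (np.float32(600.2), np.float32(212.2), np.float32(57.9)), (np.float32(603.2), np.float32(219.8), np.float32(57.9))]
0.058 52 [(np.float32(587.5), np.float32(213.8), np.float32(52.0)), (np.float32(604.0), np.float32(221.2), np.float32(52.6))]
0.014 77 None
w23 -7  .@-40.0 R@-24.75 .@-21.25 R@-21.0 B@-1.5 .@9.25
w23 -4  .@-40.0 R@-25.75 B@-1.5 .@9.25
w23 0  .@-40.0 R@-25.75 B@-1.5 .@9.25
w23 4  .@-40.0 R@-26.75 B@-1.5 .@9.25
w23 7  .@-40.0 R@-26.75 B@-1.5 .@9.25
0.066 58 [(np.float32(438.2), np.float32(-311.8), np.float32(57.9))]
0.066 52 [(np.float32(442.8), np.float32(-303.5), np.float32(51.4)), (np.float32(438.2), np.float32(-314.8), np.float32(51.0))]
0.034 71 [(np.float32(437.5), np.float32(-316.2), np.float32(71.0))]
[ 482.5 -273.5  485.5 -317.5] -86.1
```

Emit:
drive_tool:
  deltas:
    - {"linear": [-100, -250, 20], "twist": -3, "claw": 1}
    - {"linear": [-100, -250, 20], "twist": -3, "claw": 1}
    - {"linear": [-100, -250, 20], "twist": -3, "claw": 1}
    - {"linear": [-100, -250, 20], "twist": -3, "claw": 1}
    - {"linear": [-100, -250, 20], "twist": -3, "claw": 1}
    - {"linear": [-178, -530, 10], "twist": -3, "claw": 1}
    - {"linear": [-178, -530, 10], "twist": -3, "claw": 1}
    - {"linear": [-178, -530, 10], "twist": -3, "claw": 1}
    - {"linear": [-178, -530, 10], "twist": -3, "claw": 1}
    - {"linear": [-178, -530, 10], "twist": -3, "claw": 1}
    - {"linear": [-178, -530, 10], "twist": -3, "claw": 1}
    - {"linear": [-178, -530, 10], "twist": -3, "claw": 1}

```text
clock: 32.22
position: [0.4254, -0.2572, 0.1361]
ee_rot: [-0.001, 0.999, 0.035, -0.001]
contact_force: [0.2, 0.4, 1.0]
width: 0.0853
gripper_force: 0.0
```

Emit:
drive_tool:
  deltas:
    - {"linear": [0, -60, 0], "twist": 0, "claw": 1}
    - {"linear": [0, -60, 0], "twist": 0, "claw": 1}
    - {"linear": [0, -60, 0], "twist": 0, "claw": 1}
    - {"linear": [0, -60, 0], "twist": 0, "claw": 1}
    - {"linear": [0, -60, 0], "twist": 0, "claw": 1}

```text
clock: 32.63
position: [0.4262, -0.3144, 0.1362]
ee_rot: [-0.001, 0.999, 0.035, -0.001]
contact_force: [0.6, 1.0, 0.6]
width: 0.0854
gripper_force: 0.0
```

```bash
python3 - <<'E'
from h import *
s=sensors.get_state();print(s['clock'],s['position'],s['ee_rot'],s['contact_force'])
grab('wrist','w24')
c=(438,-312)
for z,D in((.066,58),(.066,52),(.034,71)): print(z,D,circ('w24',c,z,D))
d=load('w24');H,S,V=hsv(d['im'])
for b,s,mm in blobs((H>16)&(H<32)&(S>90)&(V>60),8): print('y',b.round(1),s[2:],(ray(d,*b,.034)*1000).round(1))
g=cv2.cvtColor(rect('w24',c,.008,90,.5),cv2.COLOR_RGB2GRAY)
for q in cv2.HoughLinesP(cv2.Canny(g,50,120),1,np.pi/360,60,minLineLength=80,maxLineGap=12)[:,0]:
    print(q*.5+np.array([c[0]-90,c[1]-90]*2),np.degrees(np.arctan2(q[3]-q[1],q[2]-q[0])).round(1))
E
```

```text
32.6333 [ 0.42618469 -0.31442304  0.13619308] [-0.00147399  0.9993838   0.03505292 -0.00106532] [0.60370501 1.01541151 0.57139483]
0.066 58 [(np.float32(438.2), np.float32(-315.5), np.float32(58.0)), (np.float32(445.0), np.float32(-313.2), np.float32(58.2))]
0.066 52 [(np.float32(436.8), np.float32(-314.0), np.float32(51.3)), (np.float32(448.8), np.float32(-311.0), np.float32(51.9))]
0.034 71 [(np.float32(435.2), np.float32(-314.0), np.float32(72.2))]
y [395.8  10.2] [ 32  24 608] [ 584.  -417.7   34. ]
y [258.3 141.9] [13  3 35] [ 466.9 -311.1   34. ]
[ 487.  -315.   491.5 -358. ] -84.0
[ 487.  -300.5  493.  -353.5] -83.5
```

Emit:
drive_tool:
  deltas:
    - {"linear": [11, 2, -30], "twist": 2, "claw": 1}
    - {"linear": [11, 2, -60], "twist": 2, "claw": 1}
    - {"linear": [11, 2, -85], "twist": 2, "claw": 1}
    - {"linear": [11, 2, -100], "twist": 2, "claw": 1}
    - {"linear": [11, 2, -110], "twist": 2, "claw": 1}
    - {"linear": [11, 2, -117], "twist": 2, "claw": 1}
    - {"linear": [11, 2, -117], "twist": 2, "claw": 1}

```text
clock: 33.27
position: [0.4377, -0.3125, 0.0196]
ee_rot: [-0.001, 0.999, 0.053, -0.001]
contact_force: [0.4, 0.3, 1.0]
width: 0.0851
gripper_force: 0.0
```

Emit:
drive_tool:
  deltas:
    - {"linear": [0, 0, 0], "twist": 0, "claw": 0.55}
    - {"linear": [0, 0, 0], "twist": 0, "claw": 0.55}
    - {"linear": [0, 0, 0], "twist": 0, "claw": 0.55}
    - {"linear": [0, 0, 0], "twist": 0, "claw": 0.55}
    - {"linear": [0, 0, 0], "twist": 0, "claw": 0.55}
  squeeze: 60

```text
clock: 33.68
position: [0.4387, -0.3137, 0.0223]
ee_rot: [0.0, 0.999, 0.052, 0.001]
contact_force: [0.3, 2.8, 5.6]
width: 0.0574
gripper_force: 63.2
```

Emit:
drive_tool:
  deltas:
    - {"linear": [0, 0, 4], "twist": 0, "claw": 0.55}
    - {"linear": [0, 0, 8], "twist": 0, "claw": 0.55}
    - {"linear": [0, 0, 14], "twist": 0, "claw": 0.55}
    - {"linear": [0, 0, 22], "twist": 0, "claw": 0.55}
    - {"linear": [0, 0, 32], "twist": 0, "claw": 0.55}
    - {"linear": [0, 0, 45], "twist": 0, "claw": 0.55}
    - {"linear": [0, 0, 60], "twist": 0, "claw": 0.55}
    - {"linear": [0, 0, 80], "twist": 0, "claw": 0.55}
    - {"linear": [0, 0, 80], "twist": 0, "claw": 0.55}

```text
clock: 34.43
position: [0.4405, -0.3164, 0.1057]
ee_rot: [0.004, 0.999, 0.053, 0.003]
contact_force: [-0.0, -1.2, -1.1]
width: 0.057
gripper_force: 73.7
```

```bash
python3 - <<'E'
from h import *
s=sensors.get_state();print(s['clock'],s['position'],s['contact_force'],s['width'],s['gripper_force'])
grab('wrist','w25');p=s['position']*1000
for dz in (.042,.044,.046,.048): print(dz,circ('w25',(p[0],p[1]),p[2]/1e3+dz,58),circ('w25',(p[0],p[1]),p[2]/1e3+dz,52))
E
```

```text
34.4333 [ 0.44050715 -0.31641467  0.10567164] [-0.00456432 -1.24045042 -1.07777219] 0.05700686543428618 73.74010384082794
0.042 [(np.float64(439.3), np.float64(-318.4), np.float32(57.7))] [(np.float64(438.5), np.float64(-316.2), np.float32(52.2))]
0.044 [(np.float64(440.8), np.float64(-317.7), np.float32(57.9))] [(np.float64(439.3), np.float64(-316.2), np.float32(52.0))]
0.046 [(np.float64(440.8), np.float64(-319.9), np.float32(57.6))] [(np.float64(440.8), np.float64(-317.7), np.float32(51.6))]
0.048 [(np.float64(442.3), np.float64(-317.7), np.float32(55.4)), (np.float64(475.3), np.float64(-322.2), np.float32(57.0))] [(np.float64(442.3), np.float64(-318.4), np.float32(51.9))]
```

Emit:
drive_tool:
  deltas:
    - {"linear": [30, 24, 0], "twist": 0, "claw": 0.55}
    - {"linear": [60, 48, 0], "twist": 0, "claw": 0.55}
    - {"linear": [90, 72, 0], "twist": 1, "claw": 0.55}
    - {"linear": [120, 96, 0], "twist": 1, "claw": 0.55}
    - {"linear": [150, 120, 0], "twist": 1, "claw": 0.55}
    - {"linear": [180, 144, 0], "twist": 1, "claw": 0.55}
    - {"linear": [195, 157, 0], "twist": 1, "claw": 0.55}
    - {"linear": [195, 157, -20], "twist": 1, "claw": 0.55}
    - {"linear": [195, 157, -40], "twist": 1, "claw": 0.55}
    - {"linear": [195, 157, -40], "twist": 1, "claw": 0.55}
    - {"linear": [195, 157, -40], "twist": 1, "claw": 0.55}
    - {"linear": [195, 157, -40], "twist": 1, "claw": 0.55}

```text
clock: 35.48
position: [0.6331, -0.1573, 0.061]
ee_rot: [0.0, 0.998, 0.061, 0.0]
contact_force: [-0.4, -0.3, -0.9]
width: 0.0571
gripper_force: 73.7
```

```bash
python3 - <<'E'
from h import *
s=sensors.get_state();print(s['clock'],s['position'],s['ee_rot'],s['contact_force'],s['width'],s['gripper_force'])
grab('wrist','w26');p=s['position']*1000
for dz in (.042,.044,.046,.048): print(dz,circ('w26',(p[0],p[1]),p[2]/1e3+dz,58),circ('w26',(p[0],p[1]),p[2]/1e3+dz,52))
print(circ('w26',(634,-158),.014,77))
E
```

```text
35.4833 [ 0.63313918 -0.15727606  0.06096361] [1.62547586e-04 9.98133604e-01 6.10676944e-02 1.34770164e-04] [-0.3552492  -0.26498551 -0.86035278] 0.05708116519794027 73.71436513960361
0.042 [(np.float64(632.6), np.float64(-160.0), np.float32(57.1))] [(np.float64(631.1), np.float64(-157.0), np.float32(52.6)), (np.float64(667.9), np.float64(-157.0), np.float32(51.6))]
0.044 [(np.float64(634.1), np.float64(-159.3), np.float32(57.7))] [(np.float64(632.6), np.float64(-157.0), np.float32(52.5))]
0.046 [(np.float64(635.6), np.float64(-159.3), np.float32(57.8))] [(np.float64(633.4), np.float64(-159.3), np.float32(51.7)), (np.float64(666.4), np.float64(-151.8), np.float32(51.8)), (np.float64(669.4), np.float64(-157.8), np.float32(51.4))]
0.048 [(np.float64(635.6), np.float64(-159.3), np.float32(56.1))] [(np.float64(634.9), np.float64(-159.3), np.float32(52.0)), (np.float64(667.1), np.float64(-150.3), np.float32(52.0)), (np.float64(668.6), np.float64(-158.5), np.float32(52.2))]
None
```

Emit:
drive_tool:
  deltas:
    - {"linear": [0.5, 0.5, -12], "twist": 0, "claw": 0.55}
    - {"linear": [0.5, 0.5, -24], "twist": 0, "claw": 0.55}
    - {"linear": [0.5, 0.5, -34], "twist": 0, "claw": 0.55}
    - {"linear": [0.5, 0.5, -40], "twist": 0, "claw": 0.55}
    - {"linear": [0.5, 0.5, -44], "twist": 0, "claw": 0.55}
    - {"linear": [0.5, 0.5, -44], "twist": 0, "claw": 0.55}

```text
clock: 36.03
position: [0.6327, -0.1562, 0.0152]
ee_rot: [-0.0, 0.998, 0.061, -0.001]
contact_force: [0.2, -0.5, -1.1]
width: 0.0567
gripper_force: 73.7
```

Emit:
drive_tool:
  deltas:
    - {"linear": [0, 0, -2], "twist": 0, "claw": 0.55}
    - {"linear": [0, 0, -4], "twist": 0, "claw": 0.55}
    - {"linear": [0, 0, -4], "twist": 0, "claw": 0.55}

```text
clock: 36.28
position: [0.6339, -0.1566, 0.0144]
ee_rot: [0.0, 0.998, 0.061, 0.001]
contact_force: [-1.7, 1.5, 5.2]
width: 0.057
gripper_force: 74.4
```

Emit:
drive_tool:
  deltas:
    - {"linear": [0, 0, 2], "twist": 0, "claw": 0.55}
    - {"linear": [0, 0, 2], "twist": 0, "claw": 1}
    - {"linear": [0, 0, 2], "twist": 0, "claw": 1}
    - {"linear": [0, 0, 2], "twist": 0, "claw": 1}
    - {"linear": [0, 0, 2], "twist": 0, "claw": 1}
    - {"linear": [0, 0, 20], "twist": 0, "claw": 1}
    - {"linear": [0, 0, 50], "twist": 0, "claw": 1}
    - {"linear": [0, 0, 90], "twist": 0, "claw": 1}
    - {"linear": [0, 0, 120], "twist": 0, "claw": 1}
    - {"linear": [-60, 40, 160], "twist": 0, "claw": 1}
    - {"linear": [-60, 40, 160], "twist": 0, "claw": 1}
    - {"linear": [-60, 40, 160], "twist": 0, "claw": 1}

```text
clock: 37.28
position: [0.57, -0.1134, 0.1769]
ee_rot: [-0.0, 0.998, 0.062, 0.001]
contact_force: [-0.7, 0.2, 0.1]
width: 0.0854
gripper_force: 0.0
```

```bash
python3 - <<'E'
from h import *
s=sensors.get_state();print(s['clock'],s['position'],s['contact_force'],s['width'])
grab('wrist','w27');grab('top','t1');grab('scene','s2')
for z,D in((.058,58),(.058,52),(.014,77)):
    print(z,D,circ('w27',(634,-158),z,D),circ('w27',(588,214),z,D))
gap('w27',(652.2,-3.7));gap('w27',(634.8,139.4))
# remaining red blobs
for n in('w27','t1','s2'):
    d=load(n);H,S,V=hsv(d['im'])
    for c,s_,m in blobs(((H<5)|(H>174))&(S>170)&(V>100),12,1500):
        p=ray(d,*c,.05)*1000
        if 300<p[0]<720 and abs(p[1])<420: print(n,'red',c.round(),s_[4],p.round())
# scene difference before/after
a,b=load('t0')['im'].astype(int),load('t1')['im'].astype(int);df=(abs(a-b).max(2)>60)
for c,s_,m in blobs(cv2.morphologyEx(df.astype(np.uint8),cv2.MORPH_CLOSE,np.ones((3,3))),15): print('diff',c.round(),s_[2:],(ray(load('t0'),*c,.03)*1000).round())
E
```

```text
37.2833 [ 0.57002716 -0.11340566  0.17689584] [-0.71468511  0.15177006  0.14307546] 0.0853887095958202
0.058 58 [(np.float32(632.8), np.float32(-145.0), np.float32(57.9)), (np.float32(635.0), np.float32(-157.8), np.float32(57.5))] None
0.058 52 [(np.float32(634.2), np.float32(-157.8), np.float32(52.5)), (np.float32(632.8), np.float32(-148.0), np.float32(52.0))] None
0.014 77 [(np.float32(632.8), np.float32(-157.8), np.float32(77.0)), (np.float32(628.2), np.float32(-146.5), np.float32(76.8))] None
w27 -7  .@-40.0 R@-27.5 .@-1.5 B@0.5 .@10.25
w27 -4  .@-40.0 R@-27.5 .@-2.25 B@0.5 .@10.25
w27 0  .@-40.0 R@-26.75 .@-2.25 B@0.5 .@10.25
w27 4  .@-40.0 R@-26.75 .@-1.5 B@0.5 .@10.25
w27 7  .@-40.0 R@-26.75 .@-2.25 B@0.5 .@10.25
w27 -7  .@-40.0 R@-27.0 .@-1.75 B@0.0 .@10.75
w27 -4  .@-40.0 R@-27.0 .@-1.75 B@0.0 .@9.75
w27 0  .@-40.0 R@-28.0 .@-1.75 B@0.0 .@10.75
w27 4  .@-40.0 R@-28.0 .@-1.75 B@0.0 .@9.75
w27 7  .@-40.0 R@-27.0 .@-2.75 B@0.0
w27 red [134.   5.] 654 [716.  19.  50.]
w27 red [15. 98.] 554 [620. 139.  50.]
w27 red [160.  98.] 524 [638.  -5.  50.]
t1 red [186. 146.] 20 [637. 236.
[... 1220 characters left out ...]
 214.] [ 28  28 320] [ 441. -158.   30.]
diff [395. 210.] [ 12  15 106] [ 457. -393.   30.]
diff [362. 217.] [ 6 13 34] [ 436. -294.   30.]
diff [306. 241.] [ 24  30 230] [ 361. -127.   30.]
diff [459. 238.] [114  28 988] [ 379. -580.   30.]
diff [475. 260.] [ 101   42 1074] [ 315. -624.   30.]
diff [256. 273.] [ 44  25 314] [264.  18.  30.]
diff [296. 261.] [ 25  10 173] [ 302. -100.   30.]
diff [194. 271.] [ 65  27 801] [266. 201.  30.]
diff [185. 325.] [ 108  118 5643] [112. 220.  30.]
diff [320. 278.] [ 54  27 652] [ 252. -169.   30.]
diff [245. 293.] [ 43  36 439] [206.  49.  30.]
diff [372. 345.] [  267    96 11017] [  68. -319.   30.]
diff [312. 381.] [ 32   6 125] [ -37. -150.   30.]
```

```bash
python3 - <<'E'
from h import *
d=load('w27');e=np.array([.9925,.1227]);n=np.array([-.1227,.9925])
for F in((652.2,-3.7),(634.8,139.4)):
  for o in(-6,0,6,13):
    o_=[];last=None
    for a in np.arange(-8,5,.25):
        q=np.array(F)+a*e+o*n;u,v=np.round(proj(d,[q[0]/1e3,q[1]/1e3,.055])).astype(int)
        if (u,v)!=last: o_.append((float(a),d['im'][v,u].tolist()));last=(u,v)
    print(o,o_)
print(-d['R'].T@d['t'])
E
```

```text
-6 [(-8.0, [235, 59, 53]), (-7.75, [236, 62, 55]), (-6.75, [236, 62, 55]), (-6.0, [236, 61, 54]), (-5.0, [235, 60, 53]), (-4.0, [235, 61, 54]), (-3.75, [235, 62, 56]), (-3.25, [220, 56, 51]), (-2.25, [156, 61, 55]), (-1.5, [115, 96, 89]), (-0.5, [94, 94, 107]), (0.5, [70, 90, 134]), (1.25, [72, 99, 150]), (2.25, [73, 99, 152]), (3.25, [74, 100, 152]), (4.0, [71, 97, 149]), (4.75, [72, 99, 150])]
0 [(-8.0, [237, 60, 53]), (-7.75, [236, 60, 53]), (-6.75, [237, 59, 53]), (-6.0, [238, 64, 57]), (-5.0, [238, 62, 55]), (-4.0, [238, 64, 56]), (-3.25, [221, 58, 50]), (-2.25, [203, 147, 137]), (-1.5, [232, 226, 216]), (-0.5, [187, 185, 184]), (0.5, [68, 88, 133]), (1.25, [73, 99, 150]), (2.25, [74, 99, 150]), (3.0, [71, 97, 148]), (4.0, [71, 96, 147])]
6 [(-8.0, [239, 64, 58]), (-7.75, [239, 64, 56]), (-6.75, [239, 65, 58]), (-6.25, [239, 64, 57]), (-6.0, [239, 64, 57]), (-5.0, [240, 66, 60]), (-4.0, [240, 66, 59]), (-3.25, [224, 60, 53]), (-2.25, [162, 75, 73]), (-1.5, [88, 71, 77]), (-0.5, [60, 68, 94]), (0.5, [69, 87, 132]), (1.25, [72, 96, 149]), (2.25, [73, 97, 150]), (3.0, [72, 97, 149]
[... 1463 characters left out ...]
, 119, 111]), (-1.75, [241, 236, 230]), (-1.0, [210, 212, 204]), (0.0, [66, 86, 131]), (1.0, [74, 106, 163]), (1.5, [72, 104, 162]), (1.75, [76, 105, 163]), (2.75, [72, 102, 159]), (3.5, [73, 104, 162]), (4.5, [74, 105, 161])]
13 [(-8.0, [165, 110, 69]), (-7.25, [169, 114, 71]), (-6.5, [169, 113, 71]), (-5.5, [169, 113, 70]), (-4.5, [170, 114, 72]), (-3.75, [168, 112, 69]), (-2.75, [168, 113, 69]), (-2.5, [169, 113, 70]), (-1.75, [168, 114, 71]), (-1.0, [167, 112, 70]), (0.0, [167, 112, 70]), (0.75, [167, 114, 72]), (1.0, [166, 110, 69]), (1.75, [164, 109, 68]), (2.75, [165, 110, 68]), (3.5, [164, 110, 68]), (3.75, [165, 110, 68]), (4.5, [164, 108, 67])]
[ 0.65115165 -0.10510773  0.33428389]
```

The gap check shows about 2 mm at the top of both heads. They may have drooped slightly in the oversize holes. There is plenty of time left, so I'll press both home again and watch them.

Emit:
drive_tool:
  deltas:
    - {"linear": [6, 35, -30], "twist": 0, "claw": 0}
    - {"linear": [12, 70, -50], "twist": 0, "claw": 0}
    - {"linear": [17, 104, -70], "twist": 0, "claw": 0}
    - {"linear": [17, 104, -100], "twist": 0, "claw": 0}
    - {"linear": [17, 104, -130], "twist": 0, "claw": 0}
    - {"linear": [17, 104, -158], "twist": 0, "claw": 0}
    - {"linear": [17, 104, -158], "twist": 0, "claw": 0}
    - {"linear": [25, 105, -158], "twist": 0, "claw": 0}
    - {"linear": [33, 106, -158], "twist": 0, "claw": 0}
    - {"linear": [38, 106.6, -158], "twist": 0, "claw": 0}
    - {"linear": [38, 106.6, -158], "twist": 0, "claw": 0}

```text
clock: 38.35
position: [0.6145, -0.0103, 0.0164]
ee_rot: [0.001, 0.998, 0.061, 0.002]
contact_force: [-0.6, 0.6, 0.4]
width: -0.0003
gripper_force: 0.0
```

Emit:
drive_tool:
  deltas:
    - {"linear": [2, 0.2, 0], "twist": 0, "claw": 0}
    - {"linear": [4, 0.5, 0], "twist": 0, "claw": 0}
    - {"linear": [6, 0.7, 0], "twist": 0, "claw": 0}
    - {"linear": [8, 1, 0], "twist": 0, "claw": 0}
    - {"linear": [10, 1.2, 0], "twist": 0, "claw": 0}
    - {"linear": [12, 1.5, 0], "twist": 0, "claw": 0}
    - {"linear": [12, 1.5, 0], "twist": 0, "claw": 0}
    - {"linear": [12, 1.5, 0], "twist": 0, "claw": 0}

```text
clock: 39.02
position: [0.6145, -0.0097, 0.0149]
ee_rot: [0.001, 0.998, 0.062, -0.009]
contact_force: [-17.0, -5.4, 14.0]
width: -0.0
gripper_force: 8.8
```

```bash
python3 - <<'E'
from h import *
s=sensors.get_state();print(s['clock'],s['position'],s['contact_force']);grab('wrist','w28');gap('w28',(652.2,-3.7))
E
```

```text
39.0167 [ 0.61453352 -0.00965139  0.01489322] [-17.02392267  -5.42487288  13.95184451]
w28 -7  .@-40.0 R@-24.0 B@-3.0 .@7.75
w28 -4  .@-40.0 R@-24.0 B@-3.0 .@7.75
w28 0  .@-40.0 R@-24.0 B@-3.0 .@7.75
w28 4  .@-40.0 R@-24.5 .@-3.0 B@-2.5 .@7.75
w28 7  .@-40.0 R@-24.5 .@-3.0 B@-2.5 .@7.75
```

Emit:
drive_tool:
  deltas:
    - {"linear": [-6, -0.7, 0], "twist": 0, "claw": 0}
    - {"linear": [-13, -1.6, 0], "twist": 0, "claw": 0}
    - {"linear": [-20, -2.5, 0], "twist": 0, "claw": 0}
    - {"linear": [-30, -3.7, 0], "twist": 0, "claw": 0}
    - {"linear": [-45, -5.5, 0], "twist": 0, "claw": 0}
    - {"linear": [-55, -6.7, 30], "twist": 0, "claw": 0}
    - {"linear": [-58, -6.7, 45], "twist": 0, "claw": 0}
    - {"linear": [-58, -6.7, 45], "twist": 0, "claw": 0}

```text
clock: 39.73
position: [0.5668, -0.0152, 0.0627]
ee_rot: [0.001, 0.998, 0.061, 0.003]
contact_force: [0.6, -0.8, -0.3]
width: 0.0005
gripper_force: 0.0
```

```bash
python3 - <<'E'
from h import *
s=sensors.get_state();print(s['clock'],s['position'],s['contact_force']);grab('wrist','w29');gap('w29',(652.2,-3.7));gap('w29',(634.8,139.4))
print(-load('w29')['R'].T@load('w29')['t'])
E
```

```text
39.7333 [ 0.56678486 -0.01524498  0.06273243] [ 0.6266909  -0.77824627 -0.33830699]
w29 -7  .@-40.0 R@-27.0 .@-1.25 B@0.0 .@10.5
w29 -4  .@-40.0 R@-27.0 .@-1.25 B@0.0 .@10.5
w29 0  .@-40.0 R@-27.0 .@-1.75 B@0.5 .@10.5
w29 4  .@-40.0 R@-27.0 .@-1.75 B@0.5 .@10.5
w29 7  .@-40.0 R@-27.0 .@-1.25 B@0.0 .@10.5
w29 -7  .@-40.0 R@-27.25 .@-2.0 B@0.25 .@10.25
w29 -4  .@-40.0 R@-27.25 .@-2.0 B@0.25 .@10.25
w29 0  .@-40.0 R@-27.25 .@-2.0 B@-0.25 .@10.25
w29 4  .@-40.0 R@-27.25 .@-2.0
w29 7  .@-40.0 R@-26.0
[ 0.64714512 -0.0067701   0.2205191 ]
```

Emit:
drive_tool:
  deltas:
    - {"linear": [1, 40, 10], "twist": 0, "claw": 0}
    - {"linear": [2, 80, 10], "twist": 0, "claw": 0}
    - {"linear": [2, 120, 10], "twist": 0, "claw": 0}
    - {"linear": [3, 146, 0], "twist": 0, "claw": 0}
    - {"linear": [3, 146, -30], "twist": 0, "claw": 0}
    - {"linear": [3, 146, -46], "twist": 0, "claw": 0}
    - {"linear": [3, 146, -46], "twist": 0, "claw": 0}
    - {"linear": [12, 147.2, -46], "twist": 0, "claw": 0}
    - {"linear": [20, 148.2, -46], "twist": 0, "claw": 0}
    - {"linear": [26, 149, -46], "twist": 0, "claw": 0}
    - {"linear": [26, 149, -46], "twist": 0, "claw": 0}

```text
clock: 40.7
position: [0.5953, 0.1339, 0.0149]
ee_rot: [-0.0, 0.998, 0.061, 0.003]
contact_force: [0.7, -0.0, 1.1]
width: -0.0002
gripper_force: 0.0
```

Emit:
drive_tool:
  deltas:
    - {"linear": [3, 0.4, 0], "twist": 0, "claw": 0}
    - {"linear": [6, 0.7, 0], "twist": 0, "claw": 0}
    - {"linear": [9, 1.1, 0], "twist": 0, "claw": 0}
    - {"linear": [12, 1.5, 0], "twist": 0, "claw": 0}
    - {"linear": [15, 1.8, 0], "twist": 0, "claw": 0}
    - {"linear": [15, 1.8, 0], "twist": 0, "claw": 0}
    - {"linear": [15, 1.8, 0], "twist": 0, "claw": 0}

```text
clock: 41.28
position: [0.597, 0.1343, 0.0132]
ee_rot: [0.001, 0.998, 0.062, -0.009]
contact_force: [-15.5, -3.3, 11.0]
width: 0.0003
gripper_force: 8.3
```

Emit:
drive_tool:
  deltas:
    - {"linear": [-6, -0.7, 0], "twist": 0, "claw": 0}
    - {"linear": [-13, -1.6, 0], "twist": 0, "claw": 0}
    - {"linear": [-20, -2.5, 0], "twist": 0, "claw": 0}
    - {"linear": [-30, -3.7, 0], "twist": 0, "claw": 0}
    - {"linear": [-50, -6, 0], "twist": 0, "claw": 0}
    - {"linear": [-60, -7, 40], "twist": 0, "claw": 0}
    - {"linear": [-60, -30, 80], "twist": 0, "claw": 0}
    - {"linear": [-60, -60, 120], "twist": 0, "claw": 0}
    - {"linear": [-60, -60, 120], "twist": 0, "claw": 0}
    - {"linear": [-60, -60, 120], "twist": 0, "claw": 0}

```text
clock: 42.12
position: [0.5489, 0.0743, 0.1372]
ee_rot: [0.001, 0.998, 0.06, 0.004]
contact_force: [-0.5, -0.6, -0.0]
width: -0.0
gripper_force: 0.0
```

```bash
python3 - <<'E'
from h import *
s=sensors.get_state();print(s['clock'],s['position'],s['contact_force']);grab('wrist','w30');gap('w30',(652.2,-3.7));gap('w30',(634.8,139.4))
for c in((634,-158),(588,214)): print([circ('w30',c,z,D) for z,D in((.058,58),(.058,52))])
E
```

```text
42.1167 [0.54885052 0.07431532 0.1371657 ] [-0.50806472 -0.61739154 -0.01891045]
w30 -7  .@-40.0 R@-26.5 .@-2.25 B@-0.75 .@11.0
w30 -4  .@-40.0 R@-27.25 .@-1.5 B@-0.5 .@11.0
w30 0  .@-40.0 R@-27.25 .@-2.25 R@-1.75 .@-1.5 B@0.25 .@11.0
w30 4  .@-40.0 R@-27.25 .@-2.25 B@0.25 .@11.0
w30 7  .@-40.0 R@-27.25 .@-2.25 B@0.25 .@11.0
w30 -7  .@-40.0 R@-27.25 .@-1.25 B@0.25 .@10.25
w30 -4  .@-40.0 R@-27.25 .@-2.0 B@0.25 .@10.25
w30 0  .@-40.0 R@-27.25 .@-2.0 B@0.25 .@10.25
w30 4  .@-40.0 R@-27.25 .@-1.25 B@0.25 .@10.25
w30 7  .@-40.0 R@-27.25 .@-1.25 B@0.25 .@10.25
[[(np.float32(622.2), np.float32(-109.0), np.float32(58.4))], None]
[[(np.float32(589.8), np.float32(215.0), np.float32(56.7)), (np.float32(593.5), np.float32(187.2), np.float32(57.6))], [(np.float32(589.8), np.float32(215.0), np.float32(52.8))]]
```

```bash
python3 -c "
from rig import manip
print(manip.sign_off())"
```

```text
the job is handed in; nothing more can be done
None
```

The job is handed in, verdict not shown: the bar went hard against the red stop, both pins present were pushed home in forks 2 and 4 (a gap of about 2 mm still showed at the top of each head, probably droop in the oversize holes), and each aluminium tin stands in its own rubber seat.

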